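Stand the rinsed glue bottles on the drying rack

ROBOT

A 6-joint arm with a two-finger parallel gripper is mounted at the origin on the work surface. World frame = base frame: x ahead of the robot, y to its left, z up, the work surface at z = 0. Lengths are in mm, angles in rad, forces in N, time in s.
With the tool pointing down it reaches from about 350 to 975 mm from the base axis. Payload 7.1 kg.
Tool frame: the origin (TCP) lies at the very end of the fingers, on their centre line; the grasp point (between the pads) lies 19 mm behind it; z points along the fingers, y is the direction in which the jaws open and shut (so a half turn about z gives the same grasp; the last joint's range is limited). The gripper opens to 88 mm and grips with 3 to 60 N. Pads are 20 mm wide; open, the fingers measure 115 mm over their backs; the gripper's body (75 mm by 178 mm) begins 61 mm behind the grasp point.
Start: joints at [-0.019, 0.423, 1.63, -0, 1.089, -0.019], TCP at [624.984, 0.026, 222.675] pointing down, gripper open.
Joint ranges: [-3, 3], [-0.9, 2.11], [0.09, 2.58], [-1.31, 4.45], [0.11, 2.69], [-2.54, 2.54]. Speed limits (rad/s): [2.39, 2.39, 3.01, 3.14, 3.14, 3.14].

INTERFACE

Orientations are given as a rotation vector (axis times angle).
In Python, from workcell import monitor, vision, order, find_in, regions_of, place_of gives the robot as it stands. The module is installed in compiled form; this text tells all that it offers.
- The arm moves only by the tool carry_out, never from a script. Its argument "targets" is a list of rows, each a list of 3 entries, a list of its own where there are three numbers: the turn, a rotation vector about the world's x, y, z in degrees, then the shift along the world's x, y, z in mm, then the finger opening in mm, from 0 to 87.8. In form: [[[rx, ry, rz], [x, y, z], hand], ...]. A call has 1 to 10 rows; each row is the pose to reach, as a shift and turn from the pose commanded when the call began; what a row does not reach only later rows make up. A row lasts 1/12 s, in which the tool goes at most 41.7 mm and 7.16 degrees, less where a joint would pass 70% of its speed; a pose out of reach is approached as far as the arm can. A call with a gripper value outside its range is refused whole. The fingers move at their own pace and stop on an object; the grip force is fixed at half the most. Time passes only in rows, so rows that repeat a pose let the fingers close. It gives the time, the measured TCP pose, the force and the opening at its end, in the units of the state.
- monitor.get_obs(): the state, without advancing time (a new reading comes with each control period).
- vision.get_image(name): name is "scene" or "side" or "wrist"; returns the picture (384x512x3 uint8, red, green, blue); there is no depth.
- vision.camera_model(name): a dict with "K" (3x3 intrinsics, pixels), "rvec" (rotation vector, rad) and "tvec" (3), from world to camera coordinates, as OpenCV has them. Camera axes: x right, y down, z forward; pixel columns grow to the right and rows downward; lengths in mm; the calibration is good to about 2 mm. A picture is of the moment at which its call begins: read the wrist's pose just before it. camera_model takes no time and is no camera call; for the wrist camera it gives the pose at the moment of the call.
- order.close_job(): hands the job in, once; it reports no verdict.
Trained networks look in the newest picture that a camera, given by its name, has taken for a name from the list of things; names that differ only in an ending like _2 or _b are one class to them, and where a whole thing is asked for, a point or a joint stands for the part that bears it (a point fixed in the world has none). Each returns a list of dicts, best first, with "confidence" (0 to 1); they miss things now and then, are a little off and sometimes report something else, mostly with a low value. They report only what shows in the picture. A call takes as long as a camera call.
- find_in(query, camera): "point" ([x, y, z] in mm, in the coordinates of the camera as it stood for that picture, good to about 4 mm: the middle of the surface that is visible of it).
- regions_of(query, camera): "mask" (384x512 bool, what is visible of it).
- place_of(query, camera): "point" ([x, y, z] in mm, in the coordinates of the camera as it stood for that picture, good to about 4 mm: a listed point, or the origin of a listed thing).
The state is a dict: "t": time; "qpos": joint angles; "qvel": joint speeds; "joint_torque": joint torques, N m; "ee_pos": TCP position; "orientation": TCP orientation; "ft_force": force on the tool from outside, world axes, zero at the start; "moment": the same for the moment, N m; "width": finger opening in mm.
Only numpy, scipy, OpenCV 4.12 (cv2) and the standard library are available. Lean on these libraries where they do the work, as an engineer would, in place of code of your own. Each camera call takes 0.05 s, during which the arm holds its last target.

TASK

The two rinsed glue bottles lying on the rubber mat must drain: turn each one upside down and lower it gently, without letting it drop, over a free peg of the drying rack until its rim rests fully home on the peg's foot, the tall white bottle on the tall free peg and the short blue one on the short free peg. Leave both bottles standing straight and released, and do not disturb the red bottle and green cup already drying there, nor the mallet and the tin on the bench.

Things in the scene. Friction and masses are not known exactly. Their poses are not given: they have to be found in the camera images.
- tall_bottle_center (a point): Tall white wide-mouthed square plastic bottle, empty and open, about 90 g, starts lying on one flat side on the rubber mat. Body 56 x 56 mm, 84 mm long (with a slight shoulder), then a round neck 26 mm long, 44 mm outside and 36 mm bore; 110 mm long over all, inside depth 106 mm. This point is on its axis, half-way along its 110 mm length (55 mm from rim and from base). Its x axis points along the bottle from base to mouth; its y and z axes are square to the flat sides.
- tall_bottle_mouth (a point): Centre of the tall bottle's open rim, on its axis, 55 mm along +x from its centre. Axes as for the centre.
- short_bottle_center (a point): Short blue wide-mouthed square plastic bottle, empty and open, about 60 g, starts lying on one flat side on the rubber mat. Body 50 x 50 mm, 52 mm long (with a slight shoulder), then a round neck 26 mm long, 44 mm outside and 36 mm bore; 78 mm long over all, inside depth 74 mm. This point is on its axis, half-way along its 78 mm length (39 mm from rim and from base). Its x axis points along the bottle from base to mouth; its y and z axes are square to the flat sides.
- short_bottle_mouth (a point): Centre of the short bottle's open rim, on its axis, 39 mm along +x from its centre. Axes as for the centre.
- rack: Drying rack, fixed: grey plastic drip tray 120 x 370 mm with a 15 mm lip and a flat grip tab 33 mm long at each end, carrying four upright pegs in one row along its y axis, 92 mm apart (at y = -138, -46, +46 and +138 mm, x = 0). Which peg stands where changes from start to start; two are free, two are taken. Origin: centre of its underside, on the bench; its x axis is square to the row and points to the side away from the robot.
- tall_peg_tip (a point): Top centre of the taller free peg: a plain wooden dowel 20 mm thick with a chamfered tip, 110 mm above the bench. It rises 88 mm above its black star-shaped foot (six fins reaching 30 mm out from the axis), whose top is 22 mm above the bench and is where a bottle's rim comes to rest. z up.
- short_peg_tip (a point): Top centre of the shorter free peg: like the tall one, 20 mm thick, but its tip is 74 mm above the bench, 52 mm above the top of its black star-shaped foot (22 mm above the bench). z up.
- drying_bottle_center (a point): Red square bottle already drying upside down on another peg of the rack, 50 x 50 mm, its base up at 117 mm above the bench. Loose: not to be disturbed. Point: its centre, half-way up.
- drying_cup_center (a point): Green round cup already drying upside down on another peg of the rack, 42 mm wide at its upper (base) end, 52 mm at the rim, top 107 mm above the bench. Loose: not to be disturbed. Point: its centre, half-way up.
- mat: Black rubber mat 260 x 320 x 3 mm, fixed, on the bench, on the other side from the rack; the two bottles start on it. Origin: centre of its underside.
- mallet_center (a point): Wooden joiner's mallet lying on the bench at the far side of the mat: head 65 x 125 mm, 85 mm high, with a handle 30 mm wide and 22 mm thick reaching 280 mm from the head's centre along +y and a stub of it standing 18 mm out of the head on the other side. Not to be disturbed. Point: centre of the head, half-way up.
- tin_center (a point): Round tin of finish with a green band, 68 mm wide (71 mm over its rims) and 113 mm high, standing on the bench close in front of the robot. Not to be disturbed. Point: its centre, 55 mm up.

How it is judged (in metres and radians):
At the end, for the whole second after the job is handed in: Both bottles stand upside down, within 7 degrees of plumb, released and at rest: the tall one on the tall peg and the short one on the short peg, each with its rim within 4 mm of the top of the peg's foot and within 12 mm of the peg's axis (angle between each of tall_bottle_center, short_bottle_center's own x axis and vertical above 3.02 rad and horizontal distance between tall_bottle_mouth and tall_peg_tip below 0.012 m and z of tall_bottle_mouth in the frame of tall_peg_tip below -0.084 m and horizontal distance between short_bottle_mouth and short_peg_tip below 0.012 m and z of short_bottle_mouth in the frame of short_peg_tip below -0.048 m); the robot touches nothing.
It fails at once if The red bottle or green cup already drying is disturbed (its centre moved over 15 mm) (distance of any of drying_bottle_center, drying_cup_center from where it was at the start of the episode above 0.015 m).
It fails at once if The mallet or the tin is disturbed (its centre moved over 20 mm) (distance of any of mallet_center, tin_center from where it was at the start of the episode above 0.02 m).
It fails at once if The tall bottle is dropped or slammed onto its peg (faster than 0.6 m/s with its neck round the peg, or pressed on peg or rack with over 45 N) ((linear speed of tall_bottle above 0.6 m/s and horizontal distance between tall_bottle_mouth and tall_peg_tip below 0.03 m and z of tall_bottle_mouth in the frame of tall_peg_tip below -0.003 m) or contact force between tall_bottle and tall_peg above 45 N or contact force between tall_bottle and rack above 45 N).
It fails at once if The short bottle is dropped or slammed onto its peg (faster than 0.6 m/s with its neck round the peg, or pressed on peg or rack with over 45 N) ((linear speed of short_bottle above 0.6 m/s and horizontal distance between short_bottle_mouth and short_peg_tip below 0.03 m and z of short_bottle_mouth in the frame of short_peg_tip below -0.003 m) or contact force between short_bottle and short_peg above 45 N or contact force between short_bottle and rack above 45 N).
It also fails if it takes over 72 s, if anything falls off the work surface, if the arm or the gripper's body presses on something with over 40 N, if the wrist force passes 120 N, or if a joint passes its speed limit or range.

## Working session

There is one attempt and no reset: what is moved stays moved. The work goes in short steps, Python scripts to look and compute and a tool call to move; the robot and the scene stay as the last step left them, time stands still between calls to the robot, and variables do not carry over. Pictures are saved under pics/ and viewed, and the job is handed in when it is done.

Besides the shell and the picture viewer there is one more tool, called after "Emit:" as name(argument=value, ...), one argument or row to a line, values as JSON. carry_out: Moves the arm, as the interface text tells. Its arguments: {"type":"object","properties":{"targets":{"type":"array","items":{"type":"array"}}},"required":["targets"]}

```bash
mkdir -p pics
cat > h.py <<'E'
import numpy as np, cv2
from workcell import monitor, vision, order, find_in, regions_of, place_of
def cam(n):
    c=vision.camera_model(n); R=cv2.Rodrigues(np.array(c["rvec"],float))[0]; return np.array(c["K"]),R,np.array(c["tvec"],float).ravel()
def snap(n,f):
    im=vision.get_image(n); cv2.imwrite(f"pics/{f}.png",im[:,:,::-1]); return im
def toworld(p,m): K,R,t=m; return R.T@(np.array(p)-t)
def proj(P,m):
    K,R,t=m; c=(np.atleast_2d(P)@R.T+t); u=c@K.T; return u[:,:2]/u[:,2:]
def pix2plane(uv,z,m):
    K,R,t=m; d=R.T@np.linalg.inv(K)@np.array([uv[0],uv[1],1.]); o=-R.T@t; return o+d*(z-o[2])/d[2]
E
python3 - <<'E'
from h import *
np.set_printoptions(precision=1,suppress=True)
print(monitor.get_obs())
for n in ["scene","side","wrist"]:
    m=cam(n); snap(n,n+"0"); print(n,-m[1].T@m[2])
    if n=="wrist": print(m[1],m[0]); 
    for q in ["tall_bottle_center","tall_bottle_mouth","short_bottle_center","short_bottle_mouth","rack","tall_peg_tip","short_peg_tip","drying_bottle_center","drying_cup_center","mallet_center","tin_center"]:
        if n=="wrist" and q in("rack","mallet_center","tin_center"):continue
        for d in place_of(q,n)[:2]: print(n,q,round(d["confidence"],2),toworld(d["point"],m))
print(monitor.get_obs()["t"])
E
```

```text
{'t': 0.0, 'qpos': array([-0. ,  0.4,  1.6,  0. ,  1.1, -0. ]), 'qvel': array([-0.,  0., -0., -0., -0.,  0.]), 'joint_torque': array([  0. , -54.5, -27.4,   0.1,   0. ,  -0. ]), 'ee_pos': array([624.4,   0. , 221.9]), 'orientation': array([-2.2, -2.2,  0. ]), 'ft_force': array([-0. ,  1. ,  0.1]), 'moment': array([-0., -0.,  0.]), 'width': 87.87528157169845}
scene [1082.2 -282.9  720.6]
scene tall_bottle_center 0.65 [ 569.6 -302.5   33.3]
scene tall_bottle_mouth 0.83 [ 620.7 -318.1   31. ]
scene short_bottle_mouth 0.73 [ 564.2 -109.7   27.5]
scene rack 0.84 [572.3 213.8  -3.1]
scene tall_peg_tip 0.76 [580.1 260.3 113.6]
scene short_peg_tip 0.78 [562.6  74.3  72.9]
scene short_peg_tip 0.68 [370.1  -6.2  49.9]
scene drying_bottle_center 0.77 [587.6 349.   66.9]
scene drying_bottle_center 0.73 [ 537.4 -135.8   27.6]
scene drying_cup_center 0.8 [569.2 167.8  59.9]
scene drying_cup_center 0.58 [570.7 213.7  -2.5]
scene mallet_center 0.83 [ 735.3 -282.4   42.1]
scene tin_center 0.75 [371.8  -4.6  51.6]
scene tin_center 0.74 [560.1  75.7  74.7]
side [ 487.  -774.6  586.4]
side tall_bottle_c
[... 290 characters left out ...]
257.  110.1]
side short_peg_tip 0.59 [562.8  73.7  69.3]
side drying_bottle_center 0.84 [590.2 350.8  64.8]
side drying_bottle_center 0.71 [576.2 166.1  64.8]
side drying_cup_center 0.91 [572.9 166.   66.5]
side mallet_center 0.85 [ 736.1 -275.7   44.9]
side tin_center 0.56 [369.1  -4.6  52.3]
wrist [624.4  79.3 385.8]
[[ 1.   0.   0. ]
 [ 0.  -1.   0.3]
 [ 0.  -0.3 -1. ]] [[298.8   0.  251.6]
 [  0.  298.8 182.3]
 [  0.    0.    1. ]]
wrist tall_bottle_mouth 0.7 [ 617.8 -321.    33.3]
wrist short_bottle_center 0.74 [ 538.9 -128.9   28.6]
wrist short_bottle_center 0.34 [ 616.2 -321.3   32. ]
wrist short_bottle_mouth 0.83 [ 565.4 -104.7   33.4]
wrist short_peg_tip 0.7 [566.   78.2  76.5]
1.65
```

View pics/scene0.png

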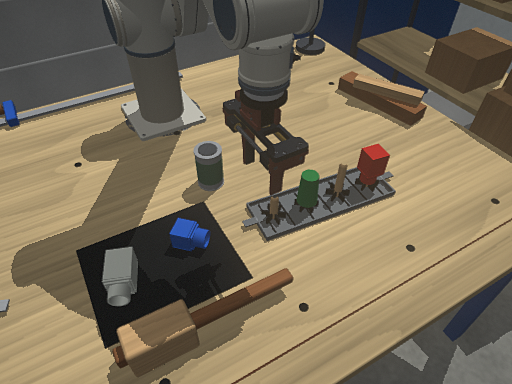

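View pics/side0.png

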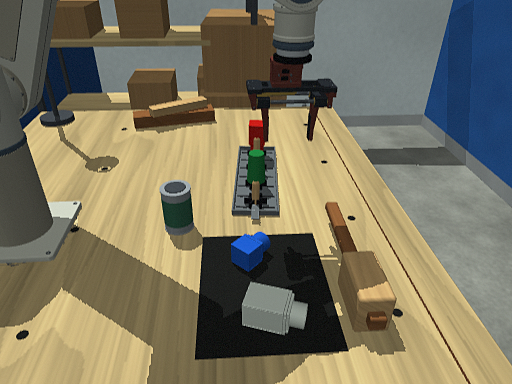

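View pics/wrist0.png

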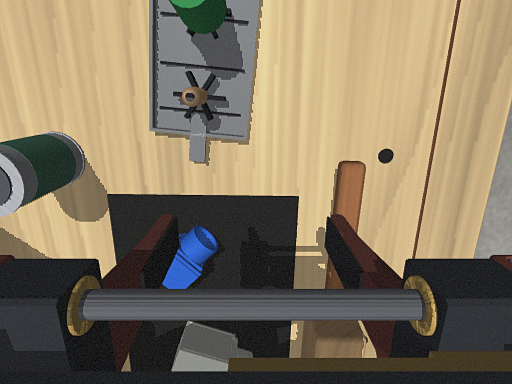

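The scene picture shows the white bottle at about px (120,272) with its mouth toward the mallet, and the blue one at (190,235). The short peg is at (274,210), the cup at (309,188), the tall peg at (341,182) and the red bottle at (373,163). This agrees with the networks. Next I'll check the fitted poses by overlaying them on the pictures.

```bash
cat > ov.py <<'E'
from h import *
def box(c,yaw,l0,l1,w):
    a=np.array([np.cos(yaw),np.sin(yaw),0]);b=np.array([-a[1],a[0],0]);z=np.array([0,0,1.]);P=[]
    for l in(l0,l1):
        for s,t in((-1,-1),(1,-1),(1,1),(-1,1)): P.append(c+a*l+b*s*w/2+z*t*w/2)
    return np.array(P)
def circ(c,n,r):
    n=n/np.linalg.norm(n);u=np.cross(n,[.3,.5,.8]);u/=np.linalg.norm(u);v=np.cross(n,u);t=np.linspace(0,2*np.pi,40)
    return c+r*np.outer(np.cos(t),u)+r*np.outer(np.sin(t),v)
def drawc(im,P,m,col,s=2):
    cv2.polylines(im,[np.round(proj(P,m)*s).astype(int)],False,col,1)
def bottle(im,m,c,yaw,L,B,w,col):
    c=np.array(c,float);P=box(c,yaw,-L/2,-L/2+B,w)
    for i in range(4):
        for a,b in((i,(i+1)%4),(4+i,4+(i+1)%4),(i,4+i)): drawc(im,P[[a,b]],m,col)
    a=np.array([np.cos(yaw),np.sin(yaw),0]);drawc(im,circ(c+a*L/2,a,22),m,col)
E
python3 - <<'E'
from ov import *
T=([570.5,-301.5,31],np.radians(-20)); S=([537,-129,28],np.radians(42))
C=np.array([575.8,212.7,0]);d=np.array([.0945,.9955,0])
for n,cr in(("scene",(60,130,400,190)),("side",(180,110,140,250))):
    m=cam(n);im=cv2.resize(cv2.imread(f"pics/{n}0.png"),None,fx=2,fy=2,interpolation=cv2.INTER_CUBIC)
    bottle(im,m,*T,110,84,56,(0,0,255));bottle(im,m,*S,78,52,50,(0,255,255))
    for k,h in((-138,74),(46,110)):
        p=C+d*k
        for z,r in((h,10),(22,30),(22,10)): drawc(im,circ(p+[0,0,z],np.array([0,0,1.]),r),m,(255,0,255))
    x,y,w,h=cr;x*=2;y*=2
    cv2.imwrite(f"pics/ov_{n}.png",im[y:y+2*h,x:x+2*w])
E
```

```text
(no output)
```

View pics/ov_scene.png

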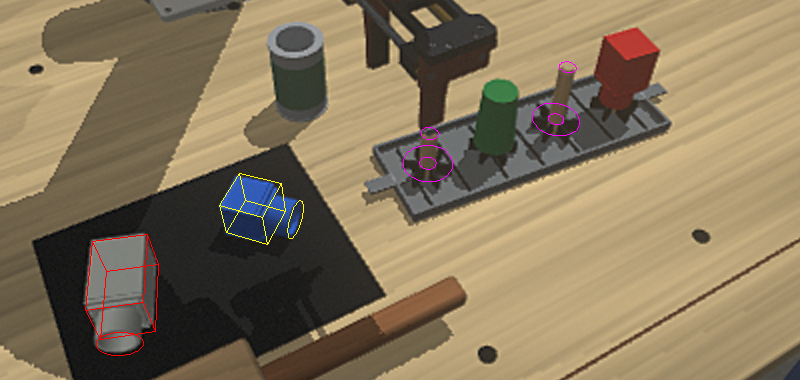

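View pics/ov_side.png

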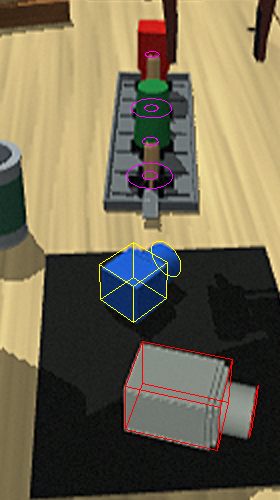

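The overlays match for both bottles and both pegs. I'll write a helper that works out the moves, then go for the tall bottle.

```bash
cat > mv.py <<'E'
from h import *
from scipy.spatial.transform import Rotation as Ro
np.set_printoptions(precision=2,suppress=True)
def pose(yaw,tilt):
    # bottle heading yaw deg; tilt: rotation about lateral b from tool straight down (deg)
    y=np.radians(yaw);b=np.array([-np.sin(y),np.cos(y),0]);a=np.array([np.cos(y),np.sin(y),0])
    R0=np.column_stack([np.cross(b,[0,0,-1]),b,[0,0,-1]])
    return Ro.from_rotvec(np.radians(tilt)*b)*Ro.from_matrix(R0)
def goal(grasp,yaw,tilt):
    R=pose(yaw,tilt);tcp=np.array(grasp)+19*R.as_matrix()[:,2];o=monitor.get_obs()
    Rc=Ro.from_rotvec(o["orientation"]);rv=np.degrees((R*Rc.inv()).as_rotvec())
    print("turn",rv,"ang",np.linalg.norm(rv),"shift",tcp-o["ee_pos"],"tcp",tcp)
    return rv,tcp-o["ee_pos"]
def st():
    o=monitor.get_obs();R=Ro.from_rotvec(o["orientation"]).as_matrix()
    print("t",o["t"],"q",o["qpos"],"tcp",o["ee_pos"],"z",R[:,2],"y",R[:,1],"f",o["ft_force"],"w",o["width"],"grasp",o["ee_pos"]-19*R[:,2])
E
python3 -c "
from mv import *
goal([561,-298,200],-20,-20)
goal([561,-298,31],-20,-20)
"
```

```text
turn [-17.44 -12.21  69.25] ang 72.44783665853838 shift [ -57.87 -300.26  -40.5 ] tcp [ 567.11 -300.22  182.15]
turn [-17.44 -12.21  69.25] ang 72.44783665853838 shift [ -57.87 -300.26 -209.5 ] tcp [ 567.11 -300.22   13.15]
```

Emit:
carry_out(
  targets=[
    [[-1.7,-1.2,6.9],[-5.8,-30,0],87],
    [[-3.5,-2.4,13.8],[-11.6,-60,0],87],
    [[-5.2,-3.7,20.8],[-17.4,-90,-5],87],
    [[-7,-4.9,27.7],[-23,-120,-10],87],
    [[-8.7,-6.1,34.6],[-29,-150,-15],87],
    [[-10.5,-7.3,41.5],[-35,-180,-20],87],
    [[-12.2,-8.5,48.5],[-40.5,-210,-25],87],
    [[-14,-9.8,55.4],[-46,-240,-30],87],
    [[-15.7,-11,62.3],[-52,-270,-35],87],
    [[-17.4,-12.2,69.2],[-57.9,-300.3,-40.5],87],
  ],
)

```text
t: 2.48
ee_pos: [569.3, -289.2, 184.2]
orientation: [0.623, 2.751, -0.078]
ft_force: [0.0, 1.9, 1.3]
width: 87.2
```

```bash
python3 -c "
from mv import *
st()
m=cam('wrist');snap('wrist','w1')
for q in ['tall_bottle_center','tall_bottle_mouth','short_bottle_center']:
  for d in place_of(q,'wrist')[:2]: print(q,d['confidence'],toworld(d['point'],m))
goal([561,-298,31],-20,-20)
"
```

```text
t 2.4833 q [-0.51  0.37  1.86  0.07  0.59 -1.68] tcp [ 569.32 -289.21  184.23] z [ 0.29 -0.12 -0.95] y [0.43 0.9  0.02] f [0.03 1.86 1.34] w 87.20087521673949 grasp [ 563.73 -286.9   202.24]
tall_bottle_center 0.59 [ 565.7  -300.38   30.27]
tall_bottle_mouth 0.91 [ 617.86 -320.97   34.58]
short_bottle_center 0.79 [ 539.4  -130.91   26.09]
turn [-1.64 -1.05  5.83] ang 6.145357496358356 shift [  -2.25  -11.67 -170.87] tcp [ 567.11 -300.22   13.15]
```

```bash
python3 -c "
from mv import *
st()
goal([561,-298,31],-20,-20)
"
```

```text
t 2.6833 q [-0.5   0.37  1.86  0.06  0.59 -1.67] tcp [ 569.36 -288.55  184.02] z [ 0.29 -0.12 -0.95] y [0.44 0.9  0.02] f [0.05 0.06 0.35] w 87.20991420712932 grasp [ 563.81 -286.25  202.05]
turn [-1.64 -1.05  5.83] ang 6.145357496358356 shift [  -2.25  -11.67 -170.87] tcp [ 567.11 -300.22   13.15]
```

View pics/w1.png

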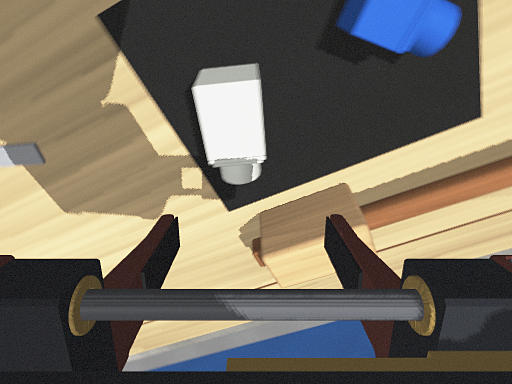

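Emit:
carry_out(
  targets=[
    [[-1.6,-1.05,5.8],[-2.2,-11.7,-20],87],
    [[-1.6,-1.05,5.8],[-2.2,-11.7,-50],87],
    [[-1.6,-1.05,5.8],[-2.2,-11.7,-80],87],
    [[-1.6,-1.05,5.8],[-2.2,-11.7,-110],87],
    [[-1.6,-1.05,5.8],[-2.2,-11.7,-130],87],
    [[-1.6,-1.05,5.8],[-2.2,-11.7,-130],87],
  ],
)

```text
t: 3.18
ee_pos: [565.9, -296.8, 50.0]
orientation: [0.482, 2.761, -0.081]
ft_force: [-1.4, 1.2, 0.2]
width: 86.7
```

```bash
python3 -c "
from mv import *
snap('side','s1');snap('scene','c1');st()
goal([561,-298,31],-20,-20)
"
```

```text
t 3.2833 q [-0.53  0.59  1.92  0.22  0.3  -1.96] tcp [ 568.18 -298.51   54.08] z [ 0.32 -0.12 -0.94] y [0.34 0.94 0.  ] f [0.25 0.22 0.4 ] w 86.70734899932778 grasp [ 562.07 -296.32   71.94]
turn [-0.04 -0.03 -0.22] ang 0.22568704125329286 shift [ -1.07  -1.71 -40.94] tcp [ 567.11 -300.22   13.15]
```

View pics/s1.png

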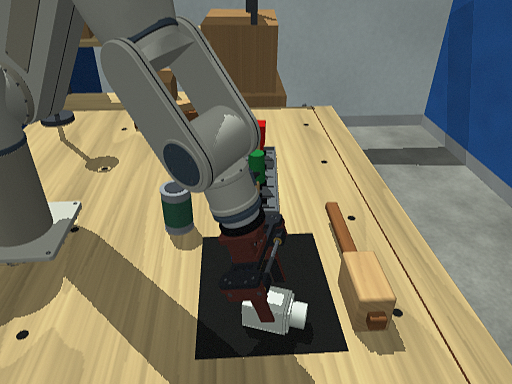

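View pics/c1.png

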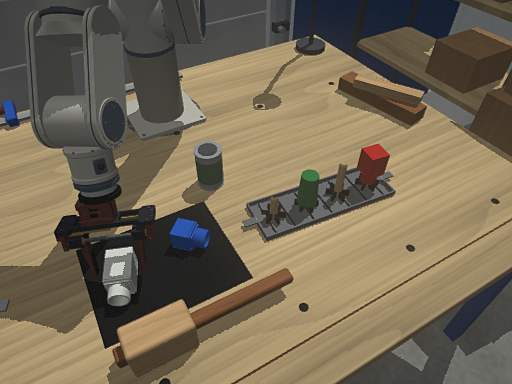

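```bash
cat > kin.py <<'E'
from mv import *
from scipy.optimize import least_squares
def fk(q,p):
    a1,d1,L2,a3,L3,Lt,s4,s6=p
    Y=lambda t:Ro.from_euler('y',t).as_matrix();Z=lambda t:Ro.from_euler('z',t).as_matrix()
    R=Z(q[0]);x=R@np.array([a1,0,0])+[0,0,d1]
    R=R@Y(q[1]);x=x+R@[0,0,L2]
    R=R@Y(q[2]);x=x+R@[a3,0,L3]
    R=R@Z(np.sign(s4)*q[3])@Y(q[4]);x=x+R@[0,0,Lt];R=R@Z(np.sign(s6)*q[5])
    return x,R
E
python3 - <<'E'
from kin import *
D=[([-0.019,0.423,1.63,0,1.089,-0.019],[624.984,0.026,222.675]),([-0.5,0.37,1.86,0.06,0.59,-1.67],[569.36,-288.55,184.02])]
o=monitor.get_obs();D.append((o["qpos"],o["ee_pos"]))
print(o["qpos"],o["orientation"])
for s4 in(1,-1):
  for s6 in (1,-1):
    f=lambda p:np.concatenate([fk(q,list(p)+[s4,s6])[0]-x for q,x in D])
    r=least_squares(f,[0,350,400,0,400,250]);x,R=fk(o["qpos"],list(r.x)+[s4,s6])
    print(s4,s6,r.cost,r.x,R[:,1],R[:,2])
st()
E
```

```text
[-0.53  0.59  1.92  0.22  0.3  -1.96] [ 0.48  2.76 -0.08]
1 1 132.36523812860233 [-75.82 408.04 712.24 184.91 556.56 416.7 ] [-0.88  0.32 -0.34] [ 0.32 -0.12 -0.94]
1 -1 132.36523812860233 [-75.82 408.04 712.24 184.91 556.56 416.7 ] [ 0.4  -0.89  0.24] [ 0.32 -0.12 -0.94]
-1 1 836.0207897667418 [ 345.58  -80.32 -128.54 -401.71  169.13 -156.53] [-0.97 -0.08 -0.24] [ 0.26 -0.23 -0.94]
-1 -1 836.0207897667418 [ 345.58  -80.32 -128.54 -401.71  169.13 -156.53] [ 0.71 -0.62  0.34] [ 0.26 -0.23 -0.94]
t 3.2833 q [-0.53  0.59  1.92  0.22  0.3  -1.96] tcp [ 568.18 -298.51   54.08] z [ 0.32 -0.12 -0.94] y [0.34 0.94 0.  ] f [0.25 0.22 0.4 ] w 86.70734899932778 grasp [ 562.07 -296.32   71.94]
```

Run:
```python
from kin import *
D=[([-0.019,0.423,1.63,0,1.089,-0.019],[624.984,0.026,222.675],1),([-0.5,0.37,1.86,0.06,0.59,-1.67],[569.36,-288.55,184.02],.25)]
o=monitor.get_obs();D.append((o["qpos"],o["ee_pos"],1))
for fr in ([],[0],[3],[0,3]):
    def full(p):
        v=np.zeros(6);idx=[1,2,4,5]+fr;v[idx]=p;return list(v)+[1,1]
    f=lambda p:np.concatenate([w*(fk(q,full(p))[0]-x) for q,x,w in D]+[(np.array(p)-([350,430,420,250]+[0]*len(fr)))*.01])
    r=least_squares(f,[350,430,420,250]+[0]*len(fr));print(fr,r.cost,np.array(full(r.x)),f(r.x)[:9])
    p=full(r.x)
    # final configs: IK for grasp at tall peg & short peg
    for name,g,yaw,tilts in (("tall",[580,258,87],-5.4,(70,78,85,90)),("tallhi",[580,258,230],-5.4,(70,78,90)),("short",[563,75,75],0,(70,78,90)),("grab",[561,-298,31],-20,(-20,-12))):
      for t in tilts:
        Rt=pose(yaw,t).as_matrix();tcp=np.array(g)+19*Rt[:,2]
        def e(q):
            x,R=fk(q,p);Rm=np.column_stack([R[:,1],-R[:,0],R[:,2]])
            return np.concatenate([(x-tcp)/100,Ro.from_matrix(Rm.T@Rt).as_rotvec()])
        best=None
        for s in range(12):
            q0=np.array([np.arctan2(g[1],g[0]),.8,1.5,0,1.5,-1.6])+np.random.default_rng(s).normal(0,.4,6)
            k=least_squares(e,q0,bounds=([-3,-.9,.09,-1.31,.11,-2.54],[3,2.11,2.58,4.45,2.69,2.54])) if np.all((q0>[-3,-.9,.09,-1.31,.11,-2.54])&(q0<[3,2.11,2.58,4.45,2.69,2.54])) else None
            if k is not None and (best is None or k.cost<best.cost):best=k
        print(name,t,best.cost,best.x)
```

```text
[] 226.97277893120312 [  0.   414.79 419.98   0.   504.27 332.89   1.     1.  ] [ -6.06 -11.79   8.35   2.9   -4.04  -0.52  -3.19 -10.2   -8.22]
tall 70 0.00040185528286811457 [ 0.25  1.75  0.09  0.51  2.4  -1.04]
tall 78 0.008181700781897347 [ 0.23  1.77  0.09  0.6   2.43 -0.99]
tall 85 0.022294925319649387 [ 0.21  1.8   0.09  0.69  2.45 -0.92]
tall 90 0.03574809145746417 [ 0.2   1.82  0.09  0.77  2.46 -0.86]
tallhi 70 9.623968958402329e-30 [ 0.26  1.44  0.39  0.52  2.44 -1.03]
tallhi 78 5.553367702343544e-27 [ 0.25  1.64  0.12  0.73  2.62 -0.84]
tallhi 90 0.004643308966376417 [ 0.23  1.71  0.09  0.99  2.67 -0.61]
short 70 2.091252626999832e-29 [ 0.09  1.54  0.53  0.11  2.28 -1.47]
short 78 1.9439340291640387e-29 [ 0.09  1.72  0.28  0.14  2.5  -1.44]
short 90 0.007290085229624245 [ 0.08  1.86  0.09  0.21  2.66 -1.37]
grab -20 6.942991625234303e-31 [-0.52  0.65  1.91  0.24  0.24 -1.97]
grab -12 1.8697714514525436e-30 [-0.5   0.69  1.81  0.08  0.44 -1.79]
[0] 158.91692182711674 [ 59.8  479.72 331.4    0.   481.85 334.64   1.     1.  ] [ -2.49 -11.85   1.14   5.23  -5.3   -1.92  -4.83 
[... 2078 characters left out ...]
.18]
tall 85 1.6933804888578945e-31 [ 0.21  1.41  0.66  0.51  2.48 -1.12]
tall 90 8.232423128638033e-31 [ 0.21  1.46  0.62  0.58  2.56 -1.08]
tallhi 70 1.2223050248339646e-30 [ 0.22  1.1   0.86  0.41  2.33 -1.17]
tallhi 78 2.9532139122445892e-30 [ 0.21  1.18  0.81  0.48  2.45 -1.12]
tallhi 90 6.733280978862671e-31 [ 0.21  1.29  0.74  0.62  2.6  -1.02]
short 70 4.7619812302738776e-30 [ 0.08  1.23  0.9   0.09  2.23 -1.49]
short 78 1.4265844954823378e-31 [ 0.08  1.32  0.82  0.11  2.37 -1.48]
short 90 8.685374203003072e-30 [ 0.07  1.44  0.71  0.14  2.56 -1.46]
grab -20 7.371973692283671e-31 [-0.53  0.66  1.92  0.27  0.23 -2.01]
grab -12 8.929847585843489e-31 [-0.51  0.66  1.82  0.08  0.46 -1.8 ]
```

```bash
cat > kin2.py <<'E'
from kin import *
def fk2(q,p): # p: a1,d1,L2,a3,L3,Lt,e
    x,R=fk(q,list(p[:6])+[1,1]);c,s=np.cos(q[0]),np.sin(q[0])
    return x+p[6]*np.array([-s,c,0]),np.column_stack([R[:,1],-R[:,0],R[:,2]])
def fit(D,fr,w=.01):
    def full(p):
        v=np.zeros(7);v[[1,2,4,5,6]+fr]=p;return v
    pr=np.array([450,480,500,350,12]+[0]*len(fr))
    f=lambda p:np.concatenate([wt*(fk2(q,full(p))[0]-x) for q,x,wt in D]+[(p-pr)*w])
    r=least_squares(f,pr);return full(r.x),r,f(r.x)
lo=np.array([-3,-.9,.09,-1.31,.11,-2.54]);hi=np.array([3,2.11,2.58,4.45,2.69,2.54])
def ik(g,yaw,t,p,c4=0.,q0=None):
    Rt=pose(yaw,t).as_matrix();tcp=np.array(g)+19*Rt[:,2]
    def e(q):
        x,R=fk2(q,p);return np.concatenate([(x-tcp)/100,Ro.from_matrix(R.T@Rt).as_rotvec()])
    best=None
    for s in range(14):
        z=np.array([np.arctan2(g[1],g[0]),.8,1.5,c4,1.5,-1.6])+np.random.default_rng(s).normal(0,.5,6) if q0 is None else q0
        k=least_squares(e,np.clip(z,lo+.01,hi-.01),bounds=(lo,hi))
        if best is None or k.cost<best.cost: best=k
        if q0 is not None: break
    return best.x,best.cost
E
python3 - <<'E'
from kin2 import *
import json
D=[([-0.019,0.423,1.63,0,1.089,-0.019],[624.984,0.026,222.675],1),([-0.5,0.37,1.86,0.06,0.59,-1.67],[569.36,-288.55,184.02],.25)]
o=monitor.get_obs();D.append((o["qpos"],o["ee_pos"],1))
json.dump([[list(map(float,a)),list(map(float,b)),c] for a,b,c in D],open("D.json","w"))
for fr in ([],[0],[3],[0,3]):
    p,r,f=fit(D,fr);print(fr,r.cost,p,f[:9])
    # max reach tool-down at z=150
    best=0
    for j3 in np.linspace(.09,1.2,60):
        for j2 in np.linspace(.2,2,60):
            j5=np.pi-j2-j3
            if j5<.11: continue
            x,_=fk2([0,j2,j3,0,j5,0],p)
            if x[2]>0: best=max(best,x[0])
    print("reach",best)
E
```

```text
[] 73.31819238388142 [  0.   244.32 504.68   0.   467.07 257.7   13.5 ] [-3.96  1.67  7.55 -0.74  1.08  0.12  0.86 -2.53 -7.56]
reach 970.656008702864
[0] 6.777100774195603 [ 59.13 309.41 416.64   0.   445.1  259.83  13.43] [-0.44  1.54  0.43  1.58 -0.19 -1.27 -0.77 -1.49 -0.09]
reach 919.9349542294073
[3] 1.7808706817436508 [  0.   327.1  556.36  78.22 488.54 315.85  11.62] [-0.06 -0.27  0.04  0.62  0.35  0.33  0.    0.14 -0.11]
reach 1043.0247016708213
[0, 3] 1.6215053543329978 [  9.24 325.42 535.21  67.03 482.04 307.86  11.88] [-0.07 -0.02  0.    0.79  0.26  0.08 -0.13 -0.08 -0.01]
reach 1024.430727201694
```

Emit:
carry_out(
  targets=[
    [[0,0,0],[-0.3,-0.5,-10],87],
    [[0,0,-0.2],[-0.5,-1,-20],87],
    [[0,0,-0.2],[-0.8,-1.5,-30],87],
    [[0,0,-0.2],[-1,-1.7,-41],87],
    [[0,0,-0.2],[-1,-1.7,-41],87],
    [[0,0,-0.2],[-1,-1.7,-41],87],
  ],
)

```text
t: 3.78
ee_pos: [566.2, -301.2, 12.5]
orientation: [0.487, 2.755, -0.085]
ft_force: [-0.2, -0.1, 0.5]
width: 87.0
```

```bash
python3 -c "
from mv import *
snap('side','s2');st()
goal([561,-298,31],-20,-20)
"
```

```text
t 3.8333 q [-0.54  0.66  1.92  0.29  0.22 -2.04] tcp [ 566.6  -301.43   13.1 ] z [ 0.32 -0.12 -0.94] y [ 0.34  0.94 -0.  ] f [0.61 0.6  0.3 ] w 87.21166037532281 grasp [ 560.49 -299.21   30.95]
turn [0.01 0.01 0.03] ang 0.033530192207594685 shift [0.5  1.21 0.04] tcp [ 567.11 -300.22   13.15]
```

View pics/s2.png

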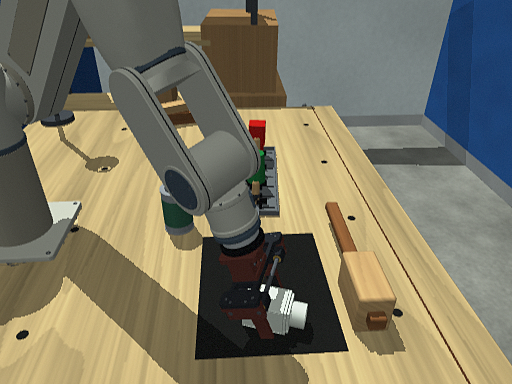

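The fingers straddle the white body at about px (265,305). Closing now.

Emit:
carry_out(
  targets=[
    [[0,0,0],[0,0,0],40],
    [[0,0,0],[0,0,0],40],
    [[0,0,0],[0,0,0],40],
    [[0,0,0],[0,0,0],40],
    [[0,0,0],[0,0,0],40],
    [[0,0,0],[0,0,0],40],
    [[0,0,0],[0,0,0],40],
    [[0,0,0],[0,0,0],40],
    [[0,0,0],[0,0,0],40],
  ],
)

```text
t: 4.58
ee_pos: [566.8, -301.5, 13.5]
orientation: [0.486, 2.753, -0.086]
ft_force: [-1.3, -0.2, 4.5]
width: 55.9
```

Emit:
carry_out(
  targets=[
    [[0,0,0],[0,0,10],40],
    [[0,0,0],[0,0,30],40],
    [[0,0,0],[0,0,55],40],
    [[0,0,0],[0,0,85],40],
    [[0,0,0],[0,0,115],40],
    [[0,0,0],[0,0,145],40],
    [[0,0,0],[0,0,175],40],
    [[0,0,0],[0,0,205],40],
    [[0,0,0],[0,0,235],40],
    [[0,0,0],[0,0,260],40],
  ],
)

```text
t: 5.42
ee_pos: [566.3, -301.4, 275.9]
orientation: [0.486, 2.753, -0.088]
ft_force: [0.6, -0.0, -0.7]
width: 56.2
```

Run:
```python
from kin2 import *
import json
snap('side','s3');st()
D=json.load(open("D.json"));o=monitor.get_obs();D.append([list(map(float,o["qpos"])),list(map(float,o["ee_pos"])),1.])
json.dump(D,open("D.json","w"))
for fr in ([0],[3],[0,3]):
    p,r,f=fit(D,fr);print(fr,r.cost,p,f[:12])
for nm,g,yaw in (("mid",[600,-100,280],-10),("tall",[580,258,87],-5.4),("tallhi",[580,258,200],-5.4),("tallhi15",[580,258,200],10),("tall15",[580,258,87],10),("short",[563,75,75],0)):
    for t in(60,70,): print(nm,t,*ik(g,yaw,t,p))
```

```text
t 5.4667 q [-0.54  0.25  1.79  0.09  0.75 -1.82] tcp [ 568.69 -302.8   281.36] z [ 0.33 -0.12 -0.94] y [ 0.34  0.94 -0.  ] f [ 2.85 -0.56  3.12] w 55.95590523372824 grasp [ 562.44 -300.48  299.16]
[0] 30.921302872547493 [ 35.51 294.08 447.57   0.   456.3  262.52  13.85] [-1.44  1.97  5.4   1.04  0.25 -0.25  0.43 -1.51 -1.22 -0.42 -0.96 -4.1 ]
[3] 1.9612789819450067 [  0.   312.57 562.61  77.27 485.11 309.46  11.86] [-0.08 -0.04  0.04  0.2   0.58  0.38 -0.05 -0.04 -0.1   0.06 -0.1  -0.02]
[0, 3] 1.9521700270159805 [  0.79 312.26 560.8   76.22 484.51 308.66  11.89] [-0.08 -0.01  0.09  0.22  0.58  0.37 -0.05 -0.06 -0.05  0.06 -0.12 -0.12]
mid 60 [-0.18  0.88  1.05 -0.01  2.25 -1.58] 9.881683540637672e-29
mid 70 [-0.18  0.96  1.   -0.01  2.4  -1.58] 2.2458221208153728e-31
tall 60 [ 0.26  1.1   1.06  0.33  1.98 -1.25] 1.1547820132345038e-30
tall 70 [ 0.25  1.19  0.97  0.39  2.15 -1.23] 2.9382650919862344e-30
tallhi 60 [ 0.26  0.97  1.07  0.36  2.1  -1.2 ] 3.465869539257787e-31
tallhi 70 [ 0.25  1.05  1.    0.42  2.25 -1.17] 8.505743242440713e-31
tallhi15 60 [ 0.34  1.    1.    0.17  2.17 -1.39] 1.3269146302259016e-30
tallhi15 70 [ 0.33  1.08  0.93  0.21  2.34 -1.37] 8.421421979598244e-32
tall15 60 [ 0.34  1.13  0.99  0.16  2.05 -1.42] 3.3205710772718426e-30
tall15 70 [ 0.33  1.22  0.9   0.19  2.23 -1.4 ] 6.991735037535774e-31
short 60 [ 0.08  1.06  1.19  0.07  1.93 -1.51] 8.781103453242314e-31
short 70 [ 0.08  1.15  1.11  0.08  2.1  -1.5 ] 7.024459101903723e-31
```

View pics/s3.png

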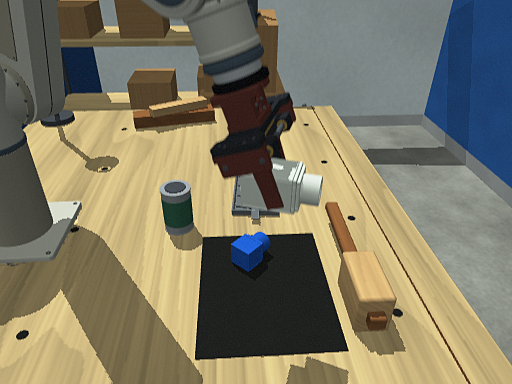

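Gripped: the width is 56 mm and the bottle is still horizontal in the picture at px (280,188). I'll plan the flip and the transfer to above the tall peg as rows, and check joint limits with the fitted arm model.

```bash
cat > path.py <<'E'
from kin2 import *
from scipy.spatial.transform import Slerp
import json
def plan(wps,N):
    """wps: list of (grasp,yaw,tilt); interpolate yaw/tilt/grasp linearly from current state. prints rows rel to current"""
    D=json.load(open("D.json"));p,_,_=fit(D,[3])
    o=monitor.get_obs();Rc=Ro.from_rotvec(o["orientation"]);M=Rc.as_matrix();q=np.array(o["qpos"])
    b=M[:,1];yaw=np.degrees(np.arctan2(-b[0],b[1]));a=np.array([b[1],-b[0],0])
    tilt=np.degrees(np.arctan2(-M[:,2]@a,-M[2,2]))
    pts=[(np.array(o["ee_pos"])-19*M[:,2],yaw,tilt)]+wps;print("cur",pts[0])
    for (g0,y0,t0),(g1,y1,t1),n in zip(pts[:-1],pts[1:],N):
        for k in range(1,n+1):
            s=k/n;g=np.array(g0)*(1-s)+np.array(g1)*s;y=y0+(y1-y0)*s;t=t0+(t1-t0)*s
            R=pose(y,t);tcp=g+19*R.as_matrix()[:,2];rv=np.degrees((R*Rc.inv()).as_rotvec());sh=tcp-o["ee_pos"]
            qn,c=ik(g,y,t,p,q0=q);v=np.abs(qn-q).max()*12
            print([[round(float(u),1) for u in rv],[round(float(u),1) for u in sh]],"q",qn,"v%.1f c%.0e"%(v,c));q=qn
E
python3 -c "
from path import *
plan([([575,-180,300],-14,30),([590,60,290],-8,70)],[8,10])"
```

```text
cur (array([ 562.44, -300.48,  299.16]), np.float64(-20.042455572773623), np.float64(-20.530975036687476))
[[2.3, 5.9, 0.7], [-0.3, 15.8, -0.5]] q [-0.51  0.28  1.73  0.05  0.9  -1.77] v1.7 c1e-21
[[4.3, 11.9, 1.5], [-0.6, 31.6, -0.8]] q [-0.47  0.31  1.66  0.02  1.03 -1.73] v1.6 c3e-22
[[6.3, 17.9, 2.2], [-1.0, 47.3, -0.9]] q [-0.44  0.35  1.6   0.    1.16 -1.71] v1.6 c9e-23
[[8.2, 23.9, 2.9], [-1.5, 63.0, -0.7]] q [-0.41  0.39  1.54 -0.01  1.29 -1.68] v1.5 c2e-23
[[10.0, 30.0, 3.6], [-1.9, 78.6, -0.3]] q [-0.39  0.44  1.48 -0.02  1.42 -1.67] v1.5 c9e-24
[[11.7, 36.1, 4.3], [-2.3, 94.2, 0.3]] q [-0.36  0.49  1.42 -0.03  1.54 -1.65] v1.4 c3e-24
[[13.4, 42.2, 5.0], [-2.6, 109.7, 1.1]] q [-0.33  0.54  1.36 -0.03  1.65 -1.64] v1.4 c2e-24
[[14.9, 48.3, 5.6], [-2.9, 125.1, 2.2]] q [-0.31  0.59  1.31 -0.03  1.77 -1.63] v1.4 c3e-24
[[15.8, 52.2, 6.1], [-2.5, 149.3, 1.9]] q [-0.27  0.62  1.28 -0.02  1.83 -1.61] v0.8 c4e-30
[[16.7, 56.1, 6.5], [-2.1, 173.4, 1.7]] q [-0.24  0.65  1.26 -0.01  1.9  -1.59] v0.8 c9e-30
[[17.5, 60.1, 7.0], [-1.6, 197.5, 1.5]] q [-0.21  0.68  1.24  0.    1.96 -1.56] v0.7 c7e-31
[[18.3, 64.0, 7.4], [-1.1, 221.6, 1.4]] q [-0.17  0.71  1.21  0.02  2.02 -1.54] v0.7 c8e-30
[[19.0, 68.0, 7.8], [-0.5, 245.6, 1.4]] q [-0.14  0.74  1.19  0.04  2.08 -1.52] v0.7 c1e-30
[[19.7, 72.0, 8.1], [0.2, 269.6, 1.5]] q [-0.11  0.78  1.16  0.07  2.14 -1.49] v0.7 c1e-30
[[20.4, 75.9, 8.5], [0.9, 293.5, 1.6]] q [-0.08  0.81  1.14  0.1   2.2  -1.47] v0.7 c6e-18
[[21.0, 79.9, 8.8], [1.8, 317.5, 1.7]] q [-0.05  0.85  1.12  0.13  2.25 -1.44] v0.7 c1e-18
[[21.5, 83.9, 9.1], [2.6, 341.4, 1.9]] q [-0.02  0.88  1.09  0.16  2.31 -1.41] v0.7 c8e-20
[[22.1, 87.9, 9.3], [3.6, 365.3, 2.1]] q [ 0.01  0.92  1.06  0.2   2.37 -1.37] v0.7 c2e-20
```

Emit:
carry_out(
  targets=[
    [[2.3,5.9,0.7],[-0.3,15.8,-0.5],40],
    [[4.3,11.9,1.5],[-0.6,31.6,-0.8],40],
    [[6.3,17.9,2.2],[-1.0,47.3,-0.9],40],
    [[8.2,23.9,2.9],[-1.5,63.0,-0.7],40],
    [[10.0,30.0,3.6],[-1.9,78.6,-0.3],40],
    [[11.7,36.1,4.3],[-2.3,94.2,0.3],40],
    [[13.4,42.2,5.0],[-2.6,109.7,1.1],40],
    [[14.9,48.3,5.6],[-2.9,125.1,2.2],40],
    [[14.9,48.3,5.6],[-2.9,125.1,2.2],40],
  ],
)

```text
t: 6.22
ee_pos: [564.5, -174.0, 272.6]
orientation: [-0.315, -2.584, -0.089]
ft_force: [-1.0, 0.6, -1.2]
width: 55.6
```

```bash
python3 -c "
from path import *
st();plan([([590,60,290],-8,70)],[10])"
```

```text
t 6.2167 q [-0.3   0.6   1.31 -0.03  1.76 -1.63] tcp [ 564.47 -173.97  272.64] z [-0.5   0.12 -0.86] y [0.24 0.97 0.  ] f [-1.    0.59 -1.25] w 55.62599847541388 grasp [ 573.96 -176.34  288.93]
cur (array([ 573.96, -176.34,  288.93]), np.float64(-13.905371600021146), np.float64(30.996536557430193))
[[0.8, 3.8, 0.6], [0.5, 23.8, 0.8]] q [-0.27  0.63  1.29 -0.02  1.83 -1.61] v0.8 c2e-29
[[1.7, 7.6, 1.2], [1.1, 47.5, 1.7]] q [-0.24  0.66  1.27 -0.01  1.89 -1.58] v0.8 c1e-30
[[2.6, 11.4, 1.8], [1.7, 71.2, 2.6]] q [-0.2   0.69  1.24  0.01  1.96 -1.56] v0.8 c2e-30
[[3.4, 15.2, 2.4], [2.4, 94.9, 3.7]] q [-0.17  0.72  1.22  0.02  2.02 -1.54] v0.7 c2e-30
[[4.1, 19.1, 2.9], [3.1, 118.6, 4.7]] q [-0.14  0.75  1.19  0.05  2.08 -1.52] v0.7 c4e-30
[[4.8, 22.9, 3.5], [3.9, 142.2, 5.9]] q [-0.11  0.79  1.17  0.07  2.14 -1.49] v0.7 c3e-30
[[5.5, 26.7, 4.1], [4.8, 165.8, 7.1]] q [-0.08  0.82  1.14  0.1   2.2  -1.47] v0.7 c6e-18
[[6.2, 30.6, 4.6], [5.7, 189.4, 8.3]] q [-0.05  0.85  1.12  0.13  2.25 -1.44] v0.7 c6e-19
[[6.8, 34.5, 5.2], [6.7, 212.9, 9.6]] q [-0.02  0.88  1.09  0.16  2.31 -1.41] v0.7 c1e-19
[[7.3, 38.3, 5.7], [7.8, 236.5, 10.9]] q [ 0.01  0.92  1.06  0.2   2.37 -1.37] v0.7 c3e-20
```

Emit:
carry_out(
  targets=[
    [[0.8,3.8,0.6],[0.5,23.8,0.8],40],
    [[1.7,7.6,1.2],[1.1,47.5,1.7],40],
    [[2.6,11.4,1.8],[1.7,71.2,2.6],40],
    [[3.4,15.2,2.4],[2.4,94.9,3.7],40],
    [[4.1,19.1,2.9],[3.1,118.6,4.7],40],
    [[4.8,22.9,3.5],[3.9,142.2,5.9],40],
    [[5.5,26.7,4.1],[4.8,165.8,7.1],40],
    [[6.2,30.6,4.6],[5.7,189.4,8.3],40],
    [[6.8,34.5,5.2],[6.7,212.9,9.6],40],
    [[7.3,38.3,5.7],[7.8,236.5,10.9],40],
  ],
)

```text
t: 7.05
ee_pos: [571.4, 60.6, 286.4]
orientation: [-0.139, -1.925, -0.092]
ft_force: [-0.4, 0.9, -1.2]
width: 55.5
```

```bash
python3 -c "
from path import *
snap('side','s4');snap('scene','c4');st()
D=json.load(open('D.json'));o=monitor.get_obs();D.append([list(map(float,o['qpos'])),list(map(float,o['ee_pos'])),1.])
json.dump(D,open('D.json','w'));print(fit(D,[3])[0],fit(D,[3])[1].cost)
plan([([580,200,260],-6,70),([580,258,215],-5.4,70)],[6,3])"
```

```text
t 7.15 q [ 0.01  0.91  1.07  0.2   2.36 -1.37] tcp [570.78  62.91 283.89] z [-0.93  0.13 -0.35] y [ 0.14  0.99 -0.  ] f [ 0.26  0.31 -0.68] w 55.87819825574025 grasp [588.42  60.47 290.49]
[  0.   312.61 562.85  77.46 485.08 309.6   11.86] 1.9645182095484983
cur (array([588.42,  60.47, 290.49]), np.float64(-7.937345152098376), np.float64(69.66415334835234))
[[0.2, 0.0, 0.3], [-1.4, 23.2, -5.1]] q [ 0.04  0.92  1.07  0.23  2.35 -1.35] v0.4 c5e-21
[[0.2, 0.1, 0.6], [-2.8, 46.3, -10.1]] q [ 0.07  0.92  1.07  0.26  2.34 -1.32] v0.3 c2e-20
[[0.2, 0.1, 1.0], [-4.3, 69.5, -15.2]] q [ 0.1   0.93  1.07  0.29  2.33 -1.29] v0.3 c3e-20
[[0.2, 0.2, 1.3], [-5.7, 92.6, -20.3]] q [ 0.13  0.94  1.06  0.32  2.32 -1.27] v0.3 c6e-20
[[0.2, 0.3, 1.6], [-7.1, 115.8, -25.3]] q [ 0.16  0.95  1.06  0.34  2.31 -1.24] v0.3 c1e-19
[[0.2, 0.3, 1.9], [-8.5, 139.0, -30.4]] q [ 0.19  0.96  1.05  0.37  2.31 -1.21] v0.3 c2e-19
[[0.2, 0.3, 2.1], [-8.5, 158.2, -45.4]] q [ 0.21  0.98  1.03  0.39  2.29 -1.2 ] v0.3 c3e-30
[[0.2, 0.3, 2.3], [-8.5, 177.5, -60.4]] q [ 0.23  1.01  1.02  0.41  2.28 -1.18] v0.3 c7e-31
[[0.2, 0.3, 2.5], [-8.6, 196.8, -75.4]] q [ 0.25  1.03  1.    0.43  2.26 -1.16] v0.3 c1e-31
```

View pics/s4.png

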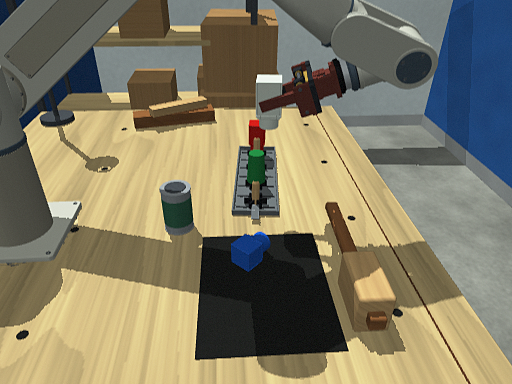

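View pics/c4.png

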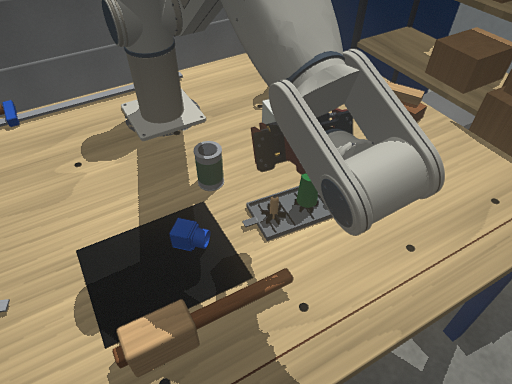

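Emit:
carry_out(
  targets=[
    [[0.2,0,0.3],[-1.4,23.2,-5.1],40],
    [[0.2,0.1,0.6],[-2.8,46.3,-10.1],40],
    [[0.2,0.1,1.0],[-4.3,69.5,-15.2],40],
    [[0.2,0.2,1.3],[-5.7,92.6,-20.3],40],
    [[0.2,0.3,1.6],[-7.1,115.8,-25.3],40],
    [[0.2,0.3,1.9],[-8.5,139,-30.4],40],
    [[0.2,0.3,2.1],[-8.5,158.2,-45.4],40],
    [[0.2,0.3,2.3],[-8.5,177.5,-60.4],40],
    [[0.2,0.3,2.5],[-8.6,196.8,-75.4],40],
    [[0.2,0.3,2.5],[-8.6,196.8,-75.4],40],
  ],
)

```text
t: 7.98
ee_pos: [561.2, 260.1, 206.4]
orientation: [-0.093, -1.918, -0.064]
ft_force: [-0.7, -0.1, -1.8]
width: 55.9
```

```bash
python3 -c "
from path import *
for n in ('side','scene'):
  m=cam(n);snap(n,n+'5')
  for q in ('tall_bottle_center','tall_bottle_mouth','tall_peg_tip'):
    for d in place_of(q,n)[:2]: print(n,q,round(d['confidence'],2),toworld(d['point'],m))
st()
goal([580.2,258.5,190],-5.4,70)
im=cv2.imread('pics/side5.png');cv2.imwrite('pics/side5c.png',cv2.resize(im[40:240,170:400],None,fx=3,fy=3))
"
```

```text
side tall_bottle_center 0.66 [584.7  254.85 206.31]
side tall_bottle_center 0.38 [ 561.51 -211.74    0.06]
side tall_bottle_mouth 0.65 [579.12 255.73 150.48]
side tall_peg_tip 0.4 [581.67 255.81 110.4 ]
scene tall_bottle_center 0.66 [581.62 257.98 211.8 ]
scene tall_peg_tip 0.98 [579.26 257.33 111.54]
scene tall_peg_tip 0.21 [ 563.87 -106.9    27.84]
t 8.3833 q [ 0.25  1.03  1.    0.43  2.26 -1.17] tcp [563.44 256.3  211.44] z [-0.93  0.09 -0.35] y [0.1 1.  0. ] f [ 0.55 -0.02 -1.32] w 55.689825250677245 grasp [581.18 254.52 218.02]
turn [-0.04  0.27  0.29] ang 0.39666938582098743 shift [ -1.02   3.88 -27.93] tcp [562.43 260.18 183.5 ]
```

View pics/side5c.png

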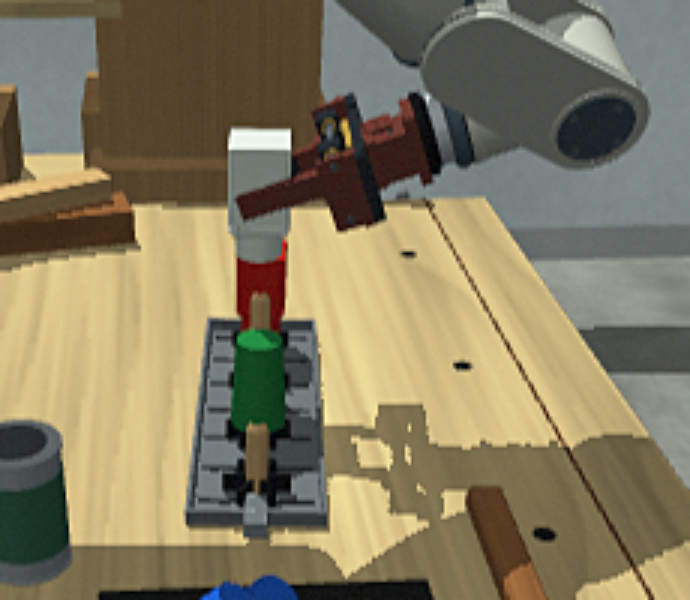

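View pics/scene5.png

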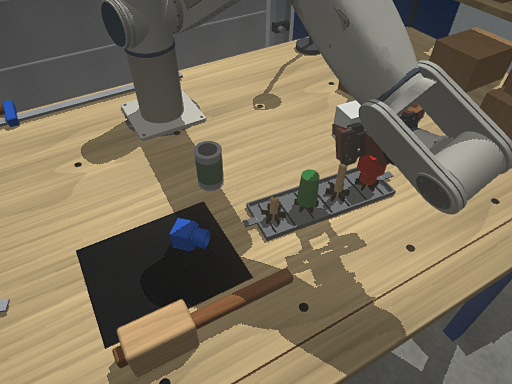

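Emit:
carry_out(
  targets=[
    [[0,0.2,0.2],[-1,3.9,0],40],
    [[0,0.2,0.2],[-1,3.9,-10],40],
    [[0,0.2,0.2],[-1,3.9,-20],40],
    [[0,0.2,0.2],[-1,3.9,-25],40],
    [[0,0.2,0.2],[-1,3.9,-25],40],
    [[0,0.2,0.2],[-1,3.9,-25],40],
    [[0,0.2,0.2],[-1,3.9,-25],40],
  ],
)

```text
t: 8.97
ee_pos: [562.0, 260.9, 185.8]
orientation: [-0.09, -1.918, -0.064]
ft_force: [1.8, -0.2, -0.9]
width: 55.9
```

```bash
python3 -c "
from path import *
from ov import *
st()
for n,cr in (('side',(230,60,80,110)),('scene',(290,60,120,150))):
  m=cam(n);im=snap(n,n+'6')[:,:,::-1]
  o=monitor.get_obs();R=Ro.from_rotvec(o['orientation']).as_matrix();g=o['ee_pos']-19*R[:,2]
  for q in ('tall_bottle_center','tall_bottle_mouth','tall_peg_tip'):
    for d in place_of(q,n)[:1]: print(n,q,round(d['confidence'],2),toworld(d['point'],m))
  s=5;im=cv2.resize(im,None,fx=s,fy=s,interpolation=cv2.INTER_CUBIC);Z=np.array([0,0,1.])
  drawc(im,circ(g-65*Z,Z,22),m,(255,255,0),s);drawc(im,circ(np.array([580.2,258.5,110]),Z,10),m,(255,0,255),s)
  drawc(im,circ(np.array([580.2,258.5,22]),Z,30),m,(255,0,255),s)
  for k in range(4): 
    c=[g+R@np.array([0,0,0])+45*Z+28*(u*np.array([.995,-.095,0])+v*np.array([.095,.995,0])) for u,v in ((1,1),(1,-1),(-1,-1),(-1,1),(1,1))]
  drawc(im,np.array(c),m,(0,255,255),s)
  x,y,w,h=[s*i for i in cr];cv2.imwrite('pics/'+n+'6c.png',im[y:y+h,x:x+w])
st()
"
```

```text
t 8.9667 q [ 0.25  1.06  1.    0.42  2.24 -1.18] tcp [561.96 260.92 185.79] z [-0.94  0.09 -0.34] y [0.09 1.   0.  ] f [ 1.84 -0.19 -0.9 ] w 55.89140280260982 grasp [579.73 259.23 192.28]
side tall_bottle_mouth 0.91 [582.05 259.16 132.12]
side tall_peg_tip 0.5 [579.56 258.51 112.09]
scene tall_bottle_center 0.91 [580.55 260.05 188.06]
scene tall_peg_tip 0.79 [579.22 260.8  111.15]
t 9.3667 q [ 0.25  1.06  1.    0.42  2.24 -1.18] tcp [561.98 260.95 186.06] z [-0.94  0.09 -0.34] y [0.09 1.   0.  ] f [-0.21  0.87 -1.04] w 55.901963656686654 grasp [579.75 259.26 192.57]
```

View pics/side6c.png

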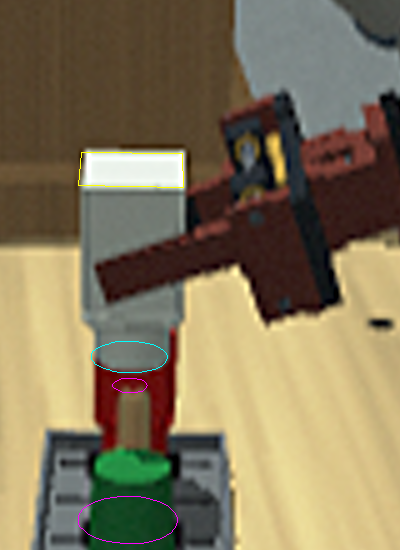

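View pics/scene6c.png

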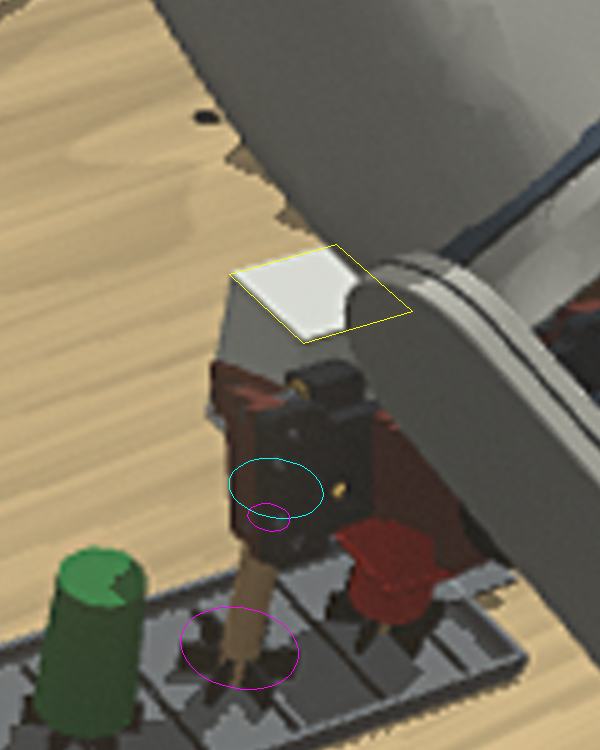

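Predicted and seen bottle agree, with the base square, rim and peg tip lined up in both views. Lowering.

Emit:
carry_out(
  targets=[
    [[0,0,0],[0.3,-0.6,-12],40],
    [[0,0,0],[0.3,-0.6,-24],40],
    [[0,0,0],[0.3,-0.6,-36],40],
    [[0,0,0],[0.3,-0.6,-48],40],
    [[0,0,0],[0.3,-0.6,-60],40],
    [[0,0,0],[0.3,-0.6,-70],40],
    [[0,0,0],[0.3,-0.6,-80],40],
    [[0,0,0],[0.3,-0.6,-88],40],
    [[0,0,0],[0.3,-0.6,-95],40],
    [[0,0,0],[0.3,-0.6,-95],40],
  ],
)

```text
t: 10.2
ee_pos: [561.6, 260.2, 89.2]
orientation: [-0.091, -1.917, -0.063]
ft_force: [0.4, 1.0, -0.7]
width: 56.0
```

```bash
python3 -c "
from mv import *
st();goal([580.2,258.5,88],-5.4,70)
"
```

```text
t 10.2 q [ 0.25  1.18  0.97  0.39  2.15 -1.22] tcp [561.64 260.18  89.18] z [-0.94  0.09 -0.34] y [ 0.09  1.   -0.  ] f [ 0.36  0.95 -0.67] w 55.996500931506354 grasp [579.43 258.5   95.65]
turn [ 0.01 -0.1   0.02] ang 0.0996865532424928 shift [ 0.78 -0.   -7.68] tcp [562.43 260.18  81.5 ]
```

Emit:
carry_out(
  targets=[
    [[0,0,0],[0,0,-2],40],
    [[0,0,0],[0,0,-4],40],
    [[0,0,0],[0,0,-6],40],
    [[0,0,0],[0,0,-6],40],
  ],
)

```text
t: 10.53
ee_pos: [562.3, 260.4, 84.9]
orientation: [-0.09, -1.919, -0.064]
ft_force: [-0.7, 0.5, -1.3]
width: 55.4
```

```bash
python3 -c "
from mv import *
st()
"
```

```text
t 10.5333 q [ 0.25  1.19  0.97  0.39  2.15 -1.23] tcp [562.32 260.35  84.95] z [-0.94  0.09 -0.34] y [0.09 1.   0.  ] f [-0.71  0.47 -1.26] w 55.40002068648672 grasp [580.09 258.66  91.45]
```

Emit:
carry_out(
  targets=[
    [[0,0,0],[0,0,-1],40],
    [[0,0,0],[0,0,-2],40],
    [[0,0,0],[0,0,-2],40],
  ],
)

```text
t: 10.78
ee_pos: [562.2, 260.3, 82.9]
orientation: [-0.09, -1.918, -0.064]
ft_force: [-0.0, -0.4, -0.5]
width: 55.9
```

Emit:
carry_out(
  targets=[
    [[0,0,0],[0,0,-0.7],40],
    [[0,0,0],[0,0,-1.4],40],
    [[0,0,0],[0,0,-1.4],40],
  ],
)

```text
t: 11.03
ee_pos: [562.2, 260.3, 81.3]
orientation: [-0.09, -1.918, -0.064]
ft_force: [1.0, -1.4, -1.9]
width: 55.9
```

```bash
python3 -c "
from mv import *
snap('scene','c7');im=cv2.imread('pics/c7.png');cv2.imwrite('pics/c7c.png',cv2.resize(im[90:250,270:430],None,fx=4,fy=4)[:600]);st()
"
```

```text
t 11.0833 q [ 0.25  1.19  0.97  0.39  2.15 -1.23] tcp [562.2  260.32  81.41] z [-0.94  0.09 -0.34] y [0.09 1.   0.  ] f [ 0.43  0.51 -1.39] w 55.72510592484773 grasp [579.97 258.63  87.91]
```

View pics/c7c.png

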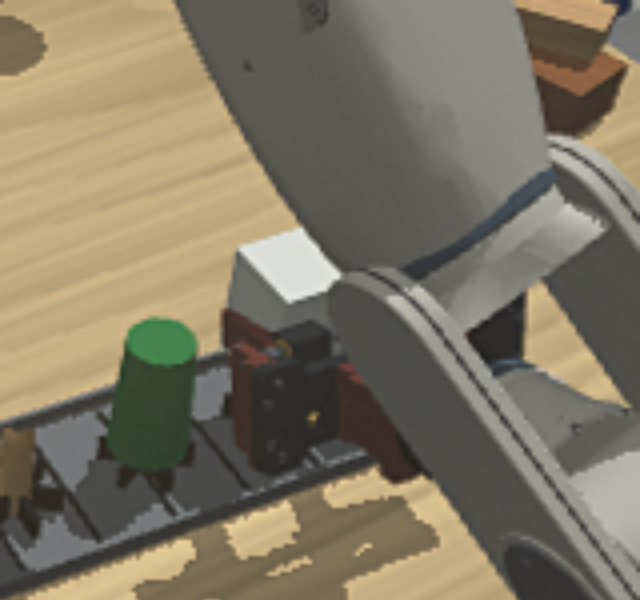

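Emit:
carry_out(
  targets=[
    [[0,0,0],[0,0,-1],40],
    [[0,0,0],[0,0,-1],40],
  ],
)

```text
t: 11.25
ee_pos: [562.2, 260.3, 80.3]
orientation: [-0.09, -1.918, -0.064]
ft_force: [0.6, 0.3, -1.7]
width: 56.0
```

Emit:
carry_out(
  targets=[
    [[0,0,0],[0,0,-1],40],
    [[0,0,0],[0,0,-1],40],
  ],
)

```text
t: 11.42
ee_pos: [562.2, 260.3, 79.3]
orientation: [-0.09, -1.918, -0.064]
ft_force: [0.2, 0.3, -0.9]
width: 55.9
```

```bash
python3 -c "
from mv import *
st()
"
```

```text
t 11.4167 q [ 0.25  1.19  0.97  0.39  2.14 -1.23] tcp [562.17 260.32  79.28] z [-0.94  0.09 -0.34] y [0.09 1.   0.  ] f [ 0.2   0.28 -0.9 ] w 55.898684751955756 grasp [579.95 258.64  85.78]
```

Emit:
carry_out(
  targets=[
    [[0,0,0],[0,0,-1],40],
    [[0,0,0],[0,0,-1],40],
  ],
)

```text
t: 11.58
ee_pos: [562.2, 260.3, 78.4]
orientation: [-0.09, -1.918, -0.064]
ft_force: [-0.4, 0.2, -0.5]
width: 55.9
```

Emit:
carry_out(
  targets=[
    [[0,0,0],[0,0,-0.7],40],
    [[0,0,0],[0,0,-0.7],40],
  ],
)

```text
t: 11.75
ee_pos: [562.3, 260.3, 78.3]
orientation: [-0.09, -1.918, -0.064]
ft_force: [-1.1, -0.3, 3.5]
width: 55.9
```

Contact: +3.5 N at the height expected for a seated rim. Releasing.

Emit:
carry_out(
  targets=[
    [[0,0,0],[0,0,0],62],
    [[0,0,0],[0,0,0],66],
    [[0,0,0],[0,0,0],70],
    [[0,0,0],[0,0,0],74],
    [[0,0,0],[0,0,0],76],
    [[0,0,0],[0,0,0],76],
  ],
)

```text
t: 12.25
ee_pos: [562.2, 260.3, 77.7]
orientation: [-0.09, -1.918, -0.064]
ft_force: [-0.3, -0.3, -0.8]
width: 76.0
```

```bash
python3 -c "
from mv import *
st();m=cam('side');snap('side','s8');im=cv2.imread('pics/s8.png');cv2.imwrite('pics/s8c.png',cv2.resize(im[70:230,200:360],None,fx=3.7,fy=3.7))
for q in ('tall_bottle_center','tall_bottle_mouth'):
    for d in place_of(q,'side')[:1]: print(q,round(d['confidence'],2),toworld(d['point'],m))
"
```

```text
t 12.25 q [ 0.25  1.2   0.97  0.39  2.14 -1.23] tcp [562.22 260.31  77.7 ] z [-0.94  0.09 -0.34] y [0.09 1.   0.  ] f [-0.27 -0.29 -0.85] w 75.97660407142406 grasp [579.99 258.62  84.2 ]
tall_bottle_center 0.95 [586.17 259.45  75.91]
tall_bottle_mouth 0.39 [562.29  75.22  72.42]
```

View pics/s8c.png

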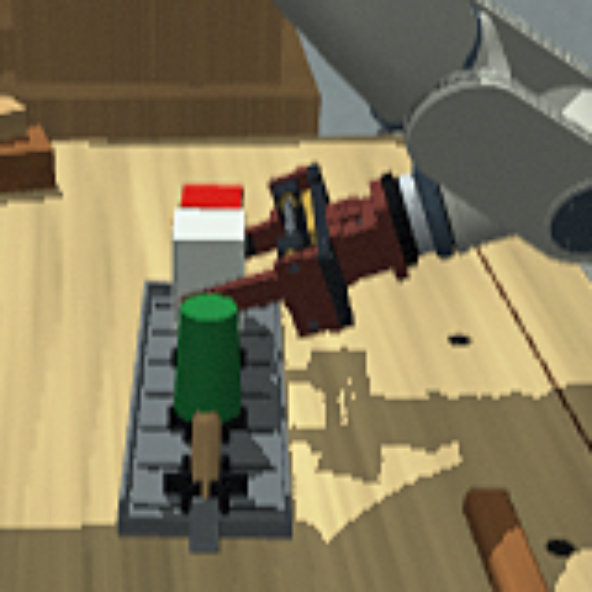

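The white bottle stands upright on its peg. Now backing out along the tool axis, then up.

Emit:
carry_out(
  targets=[
    [[0,0,0],[9.4,-0.9,3.4],76],
    [[0,0,0],[23.5,-2.2,8.5],76],
    [[0,0,0],[42.3,-4,15.3],76],
    [[0,0,0],[65.8,-6.3,23.8],76],
    [[0,0,0],[89.3,-8.5,32.3],76],
    [[0,0,0],[103.4,-9.9,50],76],
    [[0,0,0],[112.8,-10.8,80],76],
    [[0,0,0],[112.8,-10.8,115],76],
    [[0,0,0],[112.8,-10.8,150],80],
    [[0,0,0],[112.8,-10.8,180],87],
  ],
)

```text
t: 13.23
ee_pos: [675.2, 249.4, 259.8]
orientation: [-0.09, -1.919, -0.064]
ft_force: [-0.5, -0.3, 0.9]
width: 83.2
```

Run:
```python
from path import *
st()
snap('scene','c9');m=cam('scene')
for q in ('tall_bottle_center','tall_bottle_mouth','short_bottle_center','short_bottle_mouth'):
    for d in place_of(q,'scene')[:1]: print(q,round(d['confidence'],2),toworld(d['point'],m))
p=fit(json.load(open("D.json")),[3])[0]
for y in(42,): 
  for t in(-20,-25,-30,-15): print(t,ik([530,-135,28],y,t,p))
plan([([650,60,310],-5,30),([560,-90,250],20,-5),([530,-135,200],42,-20)],[7,7,5])
```

```text
t 13.2333 q [ 0.21  1.19  0.54  0.54  2.55 -1.01] tcp [675.22 249.38 259.8 ] z [-0.94  0.09 -0.34] y [0.09 1.   0.  ] f [-0.46 -0.28  0.92] w 83.23572527645868 grasp [692.99 247.69 266.31]
tall_bottle_center 0.67 [578.97 258.59  76.94]
tall_bottle_mouth 0.72 [580.02 262.05  22.46]
short_bottle_center 0.57 [ 535.46 -135.93   28.87]
short_bottle_mouth 0.87 [ 563.29 -108.41   26.36]
-20 (array([-0.27,  0.61,  2.02,  0.07,  0.34, -2.54]), np.float64(0.03926993149627254))
-25 (array([-0.27,  0.6 ,  2.04,  0.09,  0.28, -2.54]), np.float64(0.06112426740670065))
-30 (array([-0.26,  0.6 ,  2.06,  0.1 ,  0.21, -2.54]), np.float64(0.08820029098323891))
-15 (array([-0.27,  0.61,  1.99,  0.05,  0.4 , -2.54]), np.float64(0.022465136939391842))
cur (array([692.6 , 247.86, 263.61]), np.float64(-5.4314701125852975), np.float64(70.02101446580588))
[[-0.5, -5.7, 0.1], [-5.4, -26.9, 4.9]] q [ 0.19  1.11  0.64  0.41  2.45 -1.12] v1.5 c1e-18
[[-1.1, -11.4, 0.1], [-10.5, -53.9, 9.8]] q [ 0.17  1.03  0.74  0.32  2.35 -1.2 ] v1.2 c1e-19
[[-1.6, -17.1, 0.2], [-15.6, -80.8, 14.9]] q [ 0.15  0.95  0.83  0.24  2
[... 876 characters left out ...]
.5 c2e-19
[[6.7, -70.1, 19.1], [-102.0, -318.1, -17.5]] q [-0.14  0.33  1.72 -0.    1.08 -2.  ] v1.5 c1e-18
[[9.6, -75.0, 21.7], [-113.3, -339.0, -26.0]] q [-0.2   0.3   1.8   0.06  0.97 -2.15] v1.9 c4e-30
[[13.0, -77.7, 25.0], [-118.4, -347.5, -35.9]] q [-0.24  0.29  1.84  0.11  0.9  -2.3 ] v1.8 c8e-25
[[16.6, -80.4, 28.3], [-123.6, -355.8, -45.8]] q [-0.29  0.29  1.88  0.18  0.85 -2.47] v2.0 c1e-19
[[20.5, -82.9, 31.4], [-129.0, -364.0, -55.6]] q [-0.3   0.29  1.91  0.19  0.8  -2.54] v0.8 c2e-03
[[24.6, -85.3, 34.3], [-134.4, -372.2, -65.3]] q [-0.3   0.29  1.93  0.15  0.76 -2.54] v0.5 c1e-02
[[28.9, -87.5, 37.0], [-140.0, -380.2, -75.0]] q [-0.3   0.3   1.95  0.11  0.72 -2.54] v0.5 c3e-02
```

View pics/c9.png

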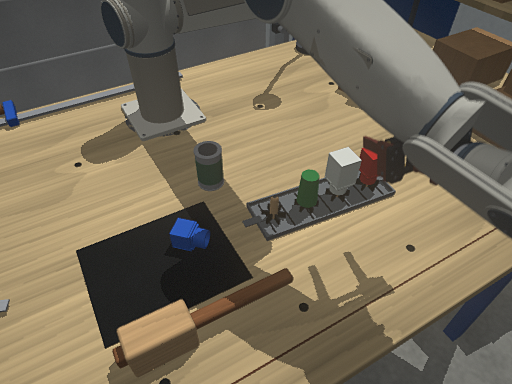

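The tall bottle is seated: rim z about 22.5 and axis within 4 mm. For the blue one, joint 6 needs the half-turned grasp (yaw −138°, tilt +20°).

Run:
```python
from path import *
plan([([640,40,310],-40,25),([550,-110,230],-138,20)],[8,16])
```

```text
cur (array([692.6 , 247.86, 263.61]), np.float64(-5.4314701125852975), np.float64(70.02101446580588))
[[-0.7, -5.6, -4.3], [-5.7, -24.8, 4.1]] q [ 0.17  1.1   0.68  0.47  2.41 -1.05] v1.6 c4e-30
[[-1.9, -11.1, -8.6], [-11.1, -49.7, 8.2]] q [ 0.13  1.01  0.79  0.43  2.28 -1.07] v1.5 c6e-19
[[-3.5, -16.6, -12.9], [-16.4, -74.8, 12.5]] q [ 0.09  0.92  0.9   0.4   2.16 -1.08] v1.5 c8e-20
[[-5.5, -21.9, -17.1], [-21.4, -100.2, 16.9]] q [ 0.06  0.84  1.    0.37  2.05 -1.08] v1.4 c1e-20
[[-7.9, -27.2, -21.2], [-26.4, -125.8, 21.3]] q [ 0.02  0.76  1.09  0.35  1.93 -1.06] v1.3 c2e-21
[[-10.7, -32.3, -25.2], [-31.3, -151.7, 26.0]] q [-0.01  0.69  1.18  0.32  1.83 -1.04] v1.3 c2e-22
[[-14.0, -37.3, -29.0], [-36.1, -177.9, 30.7]] q [-0.04  0.62  1.25  0.29  1.72 -1.01] v1.2 c1e-23
[[-17.6, -42.1, -32.8], [-41.0, -204.4, 35.7]] q [-0.07  0.55  1.32  0.25  1.63 -0.97] v1.2 c1e-24
[[-20.1, -41.7, -38.5], [-46.0, -213.2, 30.6]] q [-0.1   0.53  1.36  0.28  1.58 -0.91] v0.8 c8e-30
[[-22.6, -41.1, -44.3], [-50.9, -222.1, 25.6]] q [-0.12  0.51  1.41  0.3   1.53 -0.84] v0.8 c2e-30
[[-25.1, -40.4, -50.0]
[... 677 characters left out ...]
 -32.2, -89.6], [-89.7, -296.4, -14.7]] q [-0.3   0.37  1.72  0.42  1.13 -0.3 ] v0.8 c7e-30
[[-45.9, -30.5, -95.1], [-94.6, -306.0, -19.8]] q [-0.31  0.35  1.76  0.43  1.08 -0.23] v0.9 c8e-30
[[-48.5, -28.6, -100.6], [-99.6, -315.7, -24.8]] q [-0.33  0.34  1.79  0.44  1.03 -0.15] v0.9 c2e-29
[[-51.2, -26.6, -106.1], [-104.6, -325.5, -29.9]] q [-0.34  0.32  1.82  0.44  0.97 -0.07] v0.9 c8e-29
[[-53.9, -24.4, -111.5], [-109.7, -335.4, -34.9]] q [-0.36  0.31  1.85  0.44  0.92  0.01] v1.0 c4e-28
[[-56.5, -22.1, -116.9], [-114.8, -345.3, -39.9]] q [-0.37  0.3   1.88  0.44  0.88  0.09] v1.0 c1e-27
[[-59.2, -19.5, -122.3], [-120.0, -355.2, -45.0]] q [-0.38  0.29  1.91  0.43  0.83  0.18] v1.1 c2e-27
```

Emit:
carry_out(
  targets=[
    [[-0.7,-5.6,-4.3],[-5.7,-24.8,4.1],87],
    [[-1.9,-11.1,-8.6],[-11.1,-49.7,8.2],87],
    [[-3.5,-16.6,-12.9],[-16.4,-74.8,12.5],87],
    [[-5.5,-21.9,-17.1],[-21.4,-100.2,16.9],87],
    [[-7.9,-27.2,-21.2],[-26.4,-125.8,21.3],87],
    [[-10.7,-32.3,-25.2],[-31.3,-151.7,26.0],87],
    [[-14.0,-37.3,-29.0],[-36.1,-177.9,30.7],87],
    [[-17.6,-42.1,-32.8],[-41.0,-204.4,35.7],87],
    [[-20.1,-41.7,-38.5],[-46.0,-213.2,30.6],87],
    [[-20.1,-41.7,-38.5],[-46.0,-213.2,30.6],87],
  ],
)

```text
t: 14.32
ee_pos: [626.7, 33.8, 287.8]
orientation: [-1.08, -2.514, -0.234]
ft_force: [0.1, -0.3, -0.3]
width: 86.9
```

Run:
```python
from path import *
st()
plan([([550,-110,230],-138,20)],[15])
```

```text
t 14.3167 q [-0.1   0.53  1.37  0.27  1.58 -0.9 ] tcp [626.69  33.84 287.84] z [-0.29  0.3  -0.91] y [ 0.73  0.69 -0.  ] f [ 0.1  -0.35 -0.26] w 86.8922413968262 grasp [632.17  28.11 305.11]
cur (array([632.17,  28.11, 305.11]), np.float64(-46.47172873972237), np.float64(24.653703752653275))
[[-0.2, -0.3, -6.1], [-4.8, -8.7, -5.1]] q [-0.13  0.51  1.41  0.3   1.53 -0.84] v0.8 c3e-30
[[-0.4, -0.5, -12.2], [-9.5, -17.5, -10.1]] q [-0.15  0.49  1.45  0.32  1.48 -0.77] v0.8 c1e-30
[[-0.7, -0.6, -18.3], [-14.2, -26.4, -15.1]] q [-0.17  0.47  1.49  0.34  1.43 -0.71] v0.8 c9e-31
[[-1.0, -0.7, -24.4], [-18.9, -35.4, -20.2]] q [-0.2   0.45  1.53  0.36  1.38 -0.64] v0.8 c1e-30
[[-1.3, -0.8, -30.5], [-23.6, -44.5, -25.2]] q [-0.22  0.43  1.57  0.37  1.33 -0.57] v0.8 c1e-29
[[-1.7, -0.9, -36.6], [-28.3, -53.7, -30.3]] q [-0.24  0.42  1.61  0.39  1.28 -0.51] v0.8 c1e-29
[[-2.0, -0.9, -42.7], [-33.0, -62.9, -35.3]] q [-0.26  0.4   1.65  0.4   1.23 -0.44] v0.8 c4e-31
[[-2.4, -0.9, -48.8], [-37.7, -72.2, -40.4]] q [-0.28  0.38  1.69  0.41  1.18 -0.37] v0.8 c3e-30
[[-2.8, -0.9, -54.9], [-42.4, -81.7, -45.4]] q [-0.3   0.37  1.72  0.42  1.13 -0.3 ] v0.8 c7e-30
[[-3.1, -0.8, -61.0], [-47.2, -91.1, -50.5]] q [-0.32  0.35  1.76  0.43  1.08 -0.23] v0.9 c1e-29
[[-3.5, -0.7, -67.1], [-52.0, -100.7, -55.5]] q [-0.33  0.34  1.79  0.44  1.03 -0.15] v0.9 c6e-29
[[-3.9, -0.6, -73.2], [-56.9, -110.3, -60.6]] q [-0.35  0.32  1.82  0.44  0.97 -0.07] v0.9 c1e-28
[[-4.4, -0.4, -79.3], [-61.8, -120.0, -65.6]] q [-0.36  0.31  1.86  0.44  0.92  0.01] v1.0 c3e-28
[[-4.8, -0.2, -85.4], [-66.8, -129.7, -70.7]] q [-0.37  0.3   1.88  0.44  0.88  0.09] v1.0 c8e-28
[[-5.2, 0.1, -91.5], [-71.9, -139.5, -75.7]] q [-0.38  0.29  1.91  0.43  0.83  0.18] v1.1 c2e-27
```

Emit:
carry_out(
  targets=[
    [[-0.2,-0.3,-6.1],[-4.8,-8.7,-5.1],87],
    [[-0.4,-0.5,-12.2],[-9.5,-17.5,-10.1],87],
    [[-0.7,-0.6,-18.3],[-14.2,-26.4,-15.1],87],
    [[-1.0,-0.7,-24.4],[-18.9,-35.4,-20.2],87],
    [[-1.3,-0.8,-30.5],[-23.6,-44.5,-25.2],87],
    [[-1.7,-0.9,-36.6],[-28.3,-53.7,-30.3],87],
    [[-2.0,-0.9,-42.7],[-33.0,-62.9,-35.3],87],
    [[-2.4,-0.9,-48.8],[-37.7,-72.2,-40.4],87],
    [[-2.8,-0.9,-54.9],[-42.4,-81.7,-45.4],87],
    [[-3.1,-0.8,-61],[-47.2,-91.1,-50.5],87],
  ],
)

```text
t: 15.15
ee_pos: [581.1, -54.4, 235.5]
orientation: [-2.322, -1.711, -0.44]
ft_force: [0.8, 0.2, -0.1]
width: 87.1
```

Emit:
carry_out(
  targets=[
    [[-0.4,0,-6.1],[-4.8,-9.6,-5],87],
    [[-0.8,0.1,-12.2],[-9.7,-19.2,-10.1],87],
    [[-1.2,0.2,-18.3],[-14.6,-28.9,-15.1],87],
    [[-1.7,0.4,-24.4],[-19.6,-38.6,-20.2],87],
    [[-2.1,0.6,-30.5],[-24.7,-48.4,-25.2],87],
    [[-2.1,0.6,-30.5],[-24.7,-48.4,-25.2],87],
  ],
)

```text
t: 15.65
ee_pos: [554.8, -102.4, 209.7]
orientation: [-2.786, -1.082, -0.478]
ft_force: [-0.7, -0.3, 0.5]
width: 87.0
```

Run:
```python
from path import *
st()
for n in('wrist','side'):
  m=cam(n);snap(n,n+'10')
  for q in ('short_bottle_center','short_bottle_mouth'):
    for d in place_of(q,n)[:1]: print(n,q,round(d['confidence'],2),toworld(d['point'],m))
```

```text
t 15.65 q [-0.37  0.29  1.91  0.41  0.82  0.2 ] tcp [ 554.82 -102.43  209.68] z [ 0.25  0.22 -0.94] y [ 0.67 -0.74  0.01] f [-0.67 -0.34  0.46] w 87.02074399156382 grasp [ 550.09 -106.57  227.61]
wrist short_bottle_center 0.74 [ 536.74 -127.58   29.1 ]
wrist short_bottle_mouth 0.57 [ 735.93 -275.74   41.94]
side short_bottle_center 0.56 [ 534.14 -133.23   25.21]
side short_bottle_mouth 0.87 [ 562.05 -102.64   26.41]
```

View pics/wrist10.png

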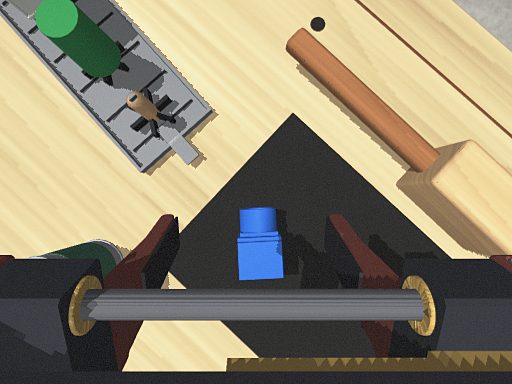

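View pics/side10.png

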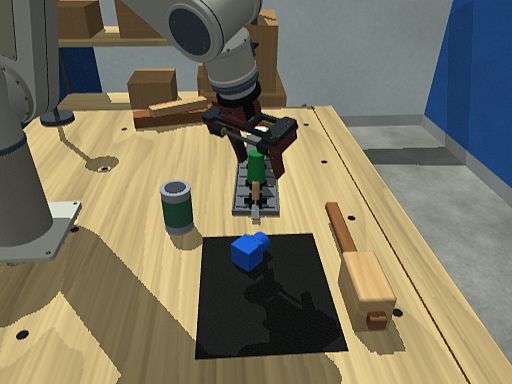

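Run:
```python
from ov import *
m=cam('wrist');s=4
im=cv2.resize(cv2.imread('pics/wrist10.png'),None,fx=s,fy=s,interpolation=cv2.INTER_CUBIC)
import ov
for yaw,c,col in((42,[537,-129,28],(0,255,255)),(44,[537,-129.5,28],(0,0,255))):
    P=box(np.array(c,float),np.radians(yaw),-39,13,50)
    for i in range(4):
        for a,b in((i,(i+1)%4),(4+i,4+(i+1)%4),(i,4+i)): drawc(im,P[[a,b]],m,col,s)
    a=np.array([np.cos(np.radians(yaw)),np.sin(np.radians(yaw)),0]);drawc(im,circ(np.array(c)+a*39,a,22),m,col,s)
cv2.imwrite('pics/w10c.png',im[190*s:300*s,200*s:320*s])
```

```text
(no output)
```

View pics/w10c.png

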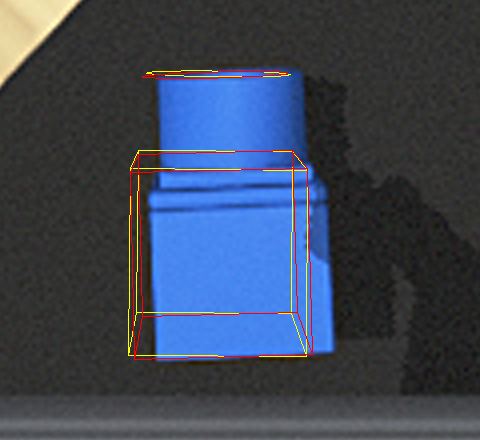

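Run:
```python
from path import *
st()
plan([([530,-139,100],-137,20),([530,-139,28.5],-137,20)],[4,5])
```

```text
t 15.95 q [-0.36  0.29  1.91  0.41  0.82  0.2 ] tcp [ 557.79 -102.83  212.55] z [ 0.25  0.22 -0.94] y [ 0.68 -0.74  0.01] f [-0.63  0.13 -0.46] w 86.93081762725434 grasp [ 552.97 -106.96  230.45]
cur (array([ 552.97, -106.96,  230.45]), np.float64(-137.42735991347413), np.float64(19.508069032830374))
[[0.6, 0.4, 0.1], [-5.9, -7.8, -32.6]] q [-0.39  0.34  1.93  0.45  0.77  0.13] v0.8 c1e-21
[[0.7, 0.3, 0.2], [-11.6, -15.8, -65.2]] q [-0.41  0.39  1.96  0.49  0.71  0.05] v0.9 c4e-21
[[0.8, 0.2, 0.3], [-17.3, -23.8, -97.8]] q [-0.43  0.44  1.98  0.54  0.66 -0.03] v1.0 c5e-21
[[0.8, 0.1, 0.4], [-23.0, -31.7, -130.4]] q [-0.45  0.5   1.99  0.6   0.6  -0.12] v1.1 c2e-20
[[0.8, 0.1, 0.4], [-23.0, -31.7, -144.7]] q [-0.45  0.53  1.99  0.62  0.58 -0.15] v0.4 c4e-31
[[0.8, 0.1, 0.4], [-23.0, -31.7, -159.0]] q [-0.45  0.56  2.    0.65  0.55 -0.18] v0.4 c4e-31
[[0.8, 0.1, 0.4], [-23.0, -31.7, -173.3]] q [-0.45  0.58  2.    0.68  0.53 -0.22] v0.4 c7e-31
[[0.8, 0.1, 0.4], [-23.0, -31.7, -187.6]] q [-0.45  0.61  2.    0.71  0.51 -0.25] v0.4 c8e-31
[[0.8, 0.1, 0.4], [-23.0, -31.7, -201.9]] q [-0.45  0.64  2.    0.75  0.49 -0.29] v0.5 c4e-30
```

Emit:
carry_out(
  targets=[
    [[0.6,0.4,0.1],[-5.9,-7.8,-32.6],87],
    [[0.7,0.3,0.2],[-11.6,-15.8,-65.2],87],
    [[0.8,0.2,0.3],[-17.3,-23.8,-97.8],87],
    [[0.8,0.1,0.4],[-23,-31.7,-130.4],87],
    [[0.8,0.1,0.4],[-23,-31.7,-140],87],
    [[0.8,0.1,0.4],[-23,-31.7,-140],87],
    [[0.8,0.1,0.4],[-23,-31.7,-140],87],
    [[0.8,0.1,0.4],[-23,-31.7,-140],87],
  ],
)

```text
t: 16.62
ee_pos: [535.8, -134.9, 74.4]
orientation: [-2.771, -1.089, -0.491]
ft_force: [0.1, -0.6, 0.1]
width: 87.3
```

Run:
```python
from path import *
snap('scene','c11')
im=cv2.imread('pics/c11.png');cv2.imwrite('pics/c11c.png',cv2.resize(im[120:300,80:280],None,fx=3,fy=3))
st()
goal([530,-139,28.5],-137,20)
```

```text
t 16.6667 q [-0.45  0.52  1.99  0.61  0.58 -0.13] tcp [ 535.83 -135.     74.6 ] z [ 0.25  0.23 -0.94] y [ 0.68 -0.73  0.  ] f [-0.32  0.04  0.39] w 86.90138706232861 grasp [ 531.01 -139.38   92.45]
turn [0.12 0.19 0.13] ang 0.26036859322797884 shift [ -1.08   0.43 -63.95] tcp [ 534.75 -134.57   10.65]
```

View pics/c11c.png

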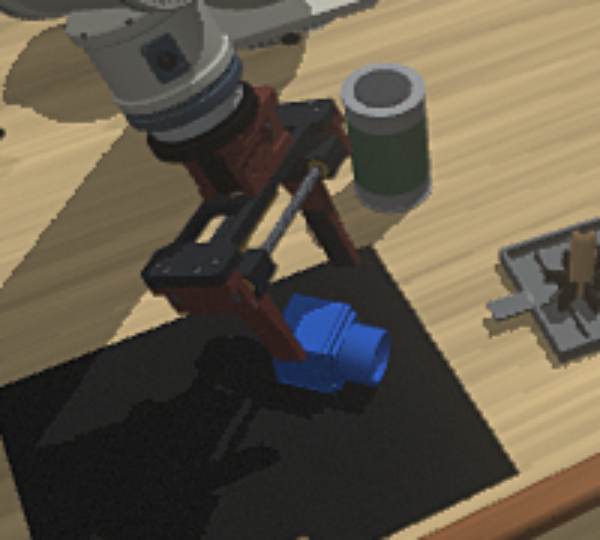

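The fingers straddle the blue body, at px (320,345) in the enlarged view, and the gripper end is still about 70 mm clear of the tin. Descending and closing.

Emit:
carry_out(
  targets=[
    [[0.1,0.2,0.1],[-1,0.4,-12],87],
    [[0.1,0.2,0.1],[-1,0.4,-26],87],
    [[0.1,0.2,0.1],[-1,0.4,-40],87],
    [[0.1,0.2,0.1],[-1,0.4,-52],87],
    [[0.1,0.2,0.1],[-1,0.4,-60],87],
    [[0.1,0.2,0.1],[-1,0.4,-64],87],
    [[0.1,0.2,0.1],[-1,0.4,-64],87],
    [[0.1,0.2,0.1],[-1,0.4,-64],87],
  ],
)

```text
t: 17.33
ee_pos: [533.4, -134.5, 8.9]
orientation: [-2.767, -1.087, -0.484]
ft_force: [0.0, 0.1, 0.4]
width: 87.3
```

Emit:
carry_out(
  targets=[
    [[0,0,0],[0,0,0],70],
    [[0,0,0],[0,0,0],60],
    [[0,0,0],[0,0,0],52],
    [[0,0,0],[0,0,0],40],
    [[0,0,0],[0,0,0],35],
    [[0,0,0],[0,0,0],35],
    [[0,0,0],[0,0,0],35],
    [[0,0,0],[0,0,0],35],
    [[0,0,0],[0,0,0],35],
    [[0,0,0],[0,0,0],35],
  ],
)

```text
t: 18.17
ee_pos: [533.3, -134.5, 8.8]
orientation: [-2.768, -1.087, -0.484]
ft_force: [-0.8, -0.5, 3.6]
width: 49.4
```

Run:
```python
from path import *
snap('scene','c12')
im=cv2.imread('pics/c12.png');cv2.imwrite('pics/c12c.png',cv2.resize(im[120:300,80:280],None,fx=3,fy=3))
st()
```

```text
t 18.2167 q [-0.45  0.64  2.    0.75  0.49 -0.29] tcp [ 533.21 -134.55    8.78] z [ 0.25  0.23 -0.94] y [ 0.68 -0.73 -0.  ] f [-0.16 -1.16  2.65] w 50.27347758047531 grasp [ 528.51 -138.99   26.65]
```

View pics/c12c.png

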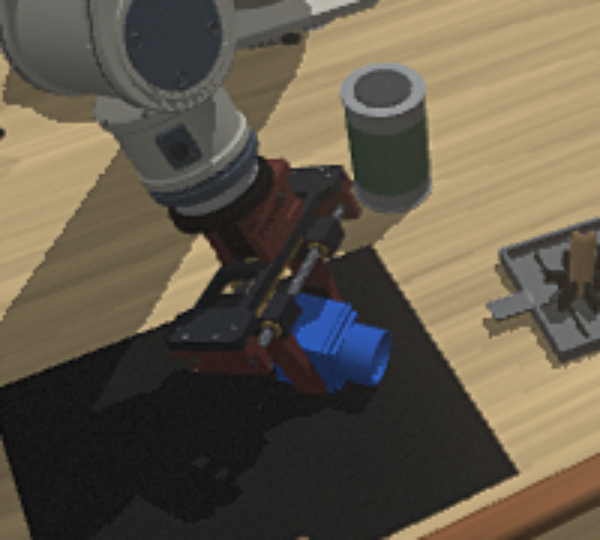

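Emit:
carry_out(
  targets=[
    [[0,0,0],[0,0,8],35],
    [[0,0,0],[0,0,25],35],
    [[0,0,0],[0,0,50],35],
    [[0,0,0],[0,0,75],35],
    [[0,0,0],[0,0,105],35],
    [[0,0,0],[0,0,135],35],
    [[0,0,0],[0,0,165],35],
    [[0,0,0],[0,0,195],35],
    [[0,0,0],[0,0,225],35],
    [[0,0,0],[0,0,240],35],
  ],
)

```text
t: 19.05
ee_pos: [533.9, -135.0, 252.7]
orientation: [-2.77, -1.089, -0.488]
ft_force: [0.8, -0.3, 0.1]
width: 49.9
```

Run:
```python
from path import *
snap('side','s13')
st()
plan([([545,-60,290],-165,-25),([562,75,250],-180,-70)],[9,10])
```

```text
t 19.1 q [-0.45  0.22  1.89  0.41  0.93  0.14] tcp [ 534.99 -135.37  254.43] z [ 0.25  0.23 -0.94] y [ 0.68 -0.73  0.  ] f [ 1.92 -0.61  1.89] w 50.11180377804569 grasp [ 530.17 -139.75  272.28]
cur (array([ 530.17, -139.75,  272.28]), np.float64(-137.09844042307108), np.float64(20.0324960833213))
[[-3.1, 3.9, -3.1], [0.6, 7.6, 1.5]] q [-0.38  0.22  1.87  0.29  0.95  0.34] v2.3 c9e-23
[[-6.2, 7.8, -6.2], [1.1, 15.3, 3.1]] q [-0.32  0.23  1.84  0.17  0.98  0.52] v2.2 c3e-23
[[-9.1, 11.9, -9.3], [1.5, 23.1, 4.8]] q [-0.27  0.24  1.81  0.08  1.04  0.68] v2.0 c3e-24
[[-11.8, 16.2, -12.3], [1.8, 31.1, 6.7]] q [-0.21  0.26  1.77  0.    1.11  0.82] v1.7 c1e-25
[[-14.3, 20.7, -15.3], [2.0, 39.2, 8.8]] q [-0.17  0.29  1.72 -0.06  1.19  0.95] v1.5 c3e-27
[[-16.5, 25.2, -18.2], [2.1, 47.4, 10.9]] q [-0.13  0.33  1.68 -0.1   1.29  1.05] v1.2 c1e-28
[[-18.5, 30.0, -21.1], [2.1, 55.9, 13.3]] q [-0.1   0.37  1.63 -0.12  1.38  1.14] v1.2 c4e-29
[[-20.3, 34.9, -23.9], [2.2, 64.5, 15.7]] q [-0.08  0.41  1.57 -0.13  1.48  1.21] v1.2 c9e-30
[[-21.8, 39.9, -26.5], [2.3, 73.3, 18.3]] q [-0.06  0.46  1.52 
[... 259 characters left out ...]
]] q [ 0.    0.6   1.4  -0.12  1.81  1.4 ] v0.9 c1e-30
[[-27.8, 57.5, -30.5], [4.0, 127.3, 5.7]] q [ 0.02  0.65  1.36 -0.1   1.88  1.44] v0.9 c5e-30
[[-29.0, 62.1, -31.3], [4.6, 141.0, 2.7]] q [ 0.03  0.7   1.32 -0.08  1.95  1.47] v0.9 c3e-18
[[-30.1, 66.7, -32.0], [5.3, 154.8, -0.1]] q [ 0.04  0.74  1.28 -0.05  2.03  1.51] v0.9 c1e-18
[[-31.1, 71.3, -32.6], [6.1, 168.6, -2.9]] q [ 0.05  0.79  1.24 -0.03  2.09  1.54] v0.8 c5e-19
[[-32.0, 76.0, -33.1], [7.0, 182.5, -5.6]] q [0.06 0.84 1.21 0.01 2.16 1.58] v0.8 c4e-19
[[-32.7, 80.7, -33.5], [8.0, 196.4, -8.3]] q [0.07 0.88 1.17 0.05 2.23 1.62] v0.8 c4e-19
[[-33.4, 85.5, -33.7], [9.2, 210.4, -10.9]] q [0.08 0.93 1.15 0.09 2.29 1.66] v0.7 c7e-19
```

View pics/s13.png

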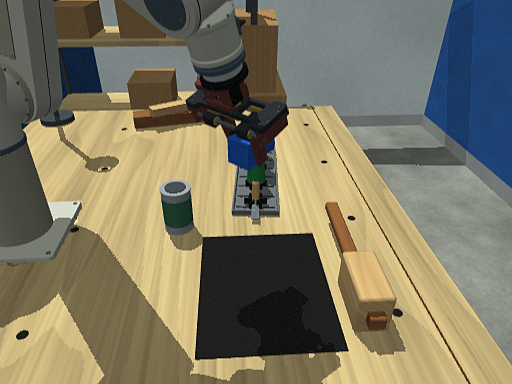

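Emit:
carry_out(
  targets=[
    [[-3.1,3.9,-3.1],[0.6,7.6,1.5],35],
    [[-6.2,7.8,-6.2],[1.1,15.3,3.1],35],
    [[-9.1,11.9,-9.3],[1.5,23.1,4.8],35],
    [[-11.8,16.2,-12.3],[1.8,31.1,6.7],35],
    [[-14.3,20.7,-15.3],[2,39.2,8.8],35],
    [[-16.5,25.2,-18.2],[2.1,47.4,10.9],35],
    [[-18.5,30,-21.1],[2.1,55.9,13.3],35],
    [[-20.3,34.9,-23.9],[2.2,64.5,15.7],35],
    [[-21.8,39.9,-26.5],[2.3,73.3,18.3],35],
    [[-21.8,39.9,-26.5],[2.3,73.3,18.3],35],
  ],
)

```text
t: 19.93
ee_pos: [536.3, -59.6, 264.8]
orientation: [2.991, 0.389, -0.677]
ft_force: [-0.9, -0.1, -1.0]
width: 50.0
```

Run:
```python
from path import *
st()
plan([([561.5,75.3,250],-180,-70)],[9])
```

```text
t 19.9333 q [-0.06  0.47  1.52 -0.13  1.57  1.28] tcp [536.28 -59.59 264.83] z [-0.42 -0.1  -0.9 ] y [ 0.25 -0.97 -0.01] f [-0.94 -0.08 -0.96] w 50.02971335659719 grasp [544.2  -57.61 281.98]
cur (array([544.2 , -57.61, 281.98]), np.float64(-165.24499634540325), np.float64(-25.458059330543577))
[[-1.5, 4.7, -1.6], [0.5, 14.6, -2.8]] q [-0.03  0.52  1.48 -0.13  1.66  1.33] v1.0 c6e-32
[[-2.6, 9.6, -3.2], [1.0, 29.3, -5.4]] q [-0.01  0.57  1.43 -0.12  1.74  1.38] v1.0 c1e-30
[[-3.5, 14.4, -4.8], [1.6, 44.2, -8.0]] q [ 0.01  0.62  1.39 -0.11  1.83  1.42] v1.0 c9e-31
[[-4.3, 19.3, -6.4], [2.3, 59.1, -10.4]] q [ 0.03  0.68  1.34 -0.09  1.91  1.46] v1.0 c7e-30
[[-4.9, 24.3, -8.0], [3.0, 74.1, -12.8]] q [ 0.04  0.73  1.3  -0.06  1.99  1.5 ] v1.0 c7e-31
[[-5.4, 29.2, -9.5], [3.9, 89.2, -15.0]] q [ 0.05  0.78  1.25 -0.03  2.07  1.53] v0.9 c2e-18
[[-5.8, 34.2, -11.0], [4.9, 104.4, -17.2]] q [0.06 0.83 1.22 0.   2.15 1.57] v0.9 c9e-19
[[-6.0, 39.2, -12.5], [6.1, 119.6, -19.3]] q [0.07 0.88 1.18 0.04 2.22 1.61] v0.9 c3e-19
[[-6.1, 44.2, -13.9], [7.4, 134.9, -21.3]] q [0.08 0.93 1.15 0.09 2.29 1.66] v0.8 c2e-18
```

Emit:
carry_out(
  targets=[
    [[-1.5,4.7,-1.6],[0.5,14.6,-2.8],35],
    [[-2.6,9.6,-3.2],[1,29.3,-5.4],35],
    [[-3.5,14.4,-4.8],[1.6,44.2,-8],35],
    [[-4.3,19.3,-6.4],[2.3,59.1,-10.4],35],
    [[-4.9,24.3,-8],[3,74.1,-12.8],35],
    [[-5.4,29.2,-9.5],[3.9,89.2,-15],35],
    [[-5.8,34.2,-11],[4.9,104.4,-17.2],35],
    [[-6,39.2,-12.5],[6.1,119.6,-19.3],35],
    [[-6.1,44.2,-13.9],[7.4,134.9,-21.3],35],
    [[-6.1,44.2,-13.9],[7.4,134.9,-21.3],35],
  ],
)

```text
t: 20.77
ee_pos: [541.4, 74.6, 241.1]
orientation: [2.571, -0.001, -1.805]
ft_force: [-0.5, 0.7, -2.0]
width: 50.5
```

Run:
```python
from path import *
snap('scene','c14')
st()
plan([([561.5,75.3,150],-180,-70)],[6])
```

```text
t 20.8167 q [0.07 0.92 1.15 0.09 2.28 1.66] tcp [541.77  73.55 242.36] z [-0.94 -0.   -0.35] y [ 0. -1.  0.] f [-0.04 -0.08 -1.08] w 50.3600394870466 grasp [559.6   73.57 248.91]
cur (array([559.6 ,  73.57, 248.91]), np.float64(-179.94447616125717), np.float64(-69.81506672641372))
[[0.0, 0.0, -0.0], [0.3, 0.3, -16.5]] q [0.07 0.94 1.15 0.09 2.26 1.65] v0.2 c1e-19
[[0.0, 0.1, -0.0], [0.6, 0.6, -33.0]] q [0.07 0.96 1.15 0.09 2.24 1.65] v0.2 c2e-19
[[0.0, 0.1, -0.0], [0.9, 0.9, -49.4]] q [0.08 0.98 1.15 0.09 2.22 1.65] v0.2 c3e-19
[[0.0, 0.1, -0.0], [1.3, 1.2, -65.9]] q [0.08 1.   1.15 0.09 2.21 1.65] v0.3 c5e-19
[[0.0, 0.2, -0.0], [1.6, 1.5, -82.4]] q [0.08 1.03 1.15 0.09 2.19 1.65] v0.3 c8e-19
[[0.0, 0.2, -0.1], [1.9, 1.8, -98.9]] q [0.08 1.05 1.14 0.09 2.17 1.65] v0.3 c1e-18
```

View pics/c14.png

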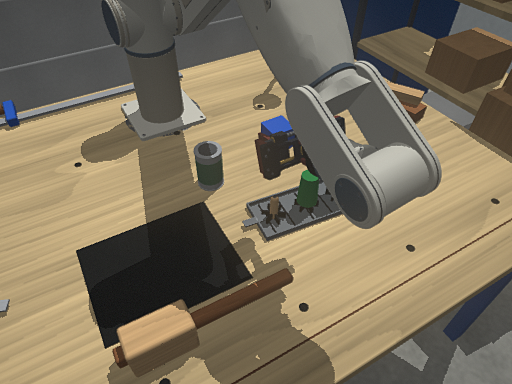

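Run:
```python
from path import *
plan([([561.5,75.4,145],-185.4,-70)],[7])
```

```text
cur (array([559.6 ,  73.57, 248.91]), np.float64(-179.94447616125717), np.float64(-69.81506672641372))
[[0.0, 0.0, -0.8], [0.3, 0.5, -14.8]] q [0.07 0.94 1.16 0.1  2.26 1.66] v0.2 c2e-20
[[0.0, 0.1, -1.6], [0.5, 1.0, -29.7]] q [0.07 0.96 1.16 0.11 2.24 1.67] v0.2 c2e-20
[[0.0, 0.1, -2.3], [0.8, 1.5, -44.5]] q [0.06 0.98 1.16 0.12 2.22 1.68] v0.2 c3e-20
[[0.0, 0.1, -3.1], [1.1, 2.0, -59.3]] q [0.06 0.99 1.16 0.13 2.21 1.69] v0.2 c5e-20
[[0.0, 0.1, -3.9], [1.4, 2.5, -74.2]] q [0.05 1.01 1.15 0.14 2.19 1.69] v0.2 c7e-20
[[0.0, 0.2, -4.7], [1.7, 3.0, -89.0]] q [0.05 1.03 1.15 0.15 2.17 1.7 ] v0.2 c1e-19
[[0.0, 0.2, -5.5], [2.0, 3.5, -103.9]] q [0.05 1.05 1.15 0.16 2.15 1.71] v0.2 c2e-19
```

Emit:
carry_out(
  targets=[
    [[0,0,-0.8],[0.3,0.5,-14.8],35],
    [[0,0.1,-1.6],[0.5,1,-29.7],35],
    [[0,0.1,-2.3],[0.8,1.5,-44.5],35],
    [[0,0.1,-3.1],[1.1,2,-59.3],35],
    [[0,0.1,-3.9],[1.4,2.5,-74.2],35],
    [[0,0.2,-4.7],[1.7,3,-89],35],
    [[0,0.2,-5.5],[2,3.5,-103.9],35],
    [[0,0.2,-5.5],[2,3.5,-103.9],35],
    [[0,0.2,-5.5],[2,3.5,-103.9],35],
    [[0,0.2,-5.5],[2,3.5,-103.9],35],
  ],
)

```text
t: 21.65
ee_pos: [545.0, 77.3, 142.0]
orientation: [-2.53, 0.122, 1.766]
ft_force: [0.2, -0.6, -0.3]
width: 49.7
```

```bash
python3 -c "
from path import *
from ov import *
st()
for n,cr in (('side',(225,90,80,130)),('scene',(220,100,120,150))):
  m=cam(n);im=snap(n,n+'15')[:,:,::-1]
  o=monitor.get_obs();R=Ro.from_rotvec(o['orientation']).as_matrix();g=o['ee_pos']-19*R[:,2]+[1.3,0,0]
  for q in ('short_bottle_center','short_bottle_mouth','short_peg_tip'):
    for d in place_of(q,n)[:1]: print(n,q,round(d['confidence'],2),toworld(d['point'],m))
  s=4;im=cv2.resize(im,None,fx=s,fy=s,interpolation=cv2.INTER_CUBIC);Z=np.array([0,0,1.])
  P=np.array([562.8,75.3,0])
  drawc(im,circ(g-51*Z,Z,22),m,(255,255,0),s);drawc(im,circ(P+74*Z,Z,10),m,(255,0,255),s)
  drawc(im,circ(P+22*Z,Z,30),m,(255,0,255),s)
  c=[g+27*Z+25*(u*np.array([.995,-.095,0])+v*np.array([.095,.995,0])) for u,v in ((1,1),(1,-1),(-1,-1),(-1,1),(1,1))]
  drawc(im,np.array(c),m,(0,255,255),s)
  x,y,w,h=[s*i for i in cr];cv2.imwrite('pics/'+n+'15c.png',im[y:y+h,x:x+w])
st()
"
```

```text
t 21.65 q [0.05 1.05 1.15 0.16 2.16 1.71] tcp [545.05  77.27 141.97] z [-0.93  0.09 -0.34] y [-0.1 -1.   0. ] f [ 0.16 -0.56 -0.33] w 49.73324820982158 grasp [562.8   75.57 148.52]
side short_bottle_center 0.8 [558.88  78.83 129.78]
side short_bottle_mouth 0.76 [561.08  78.79  95.02]
side short_peg_tip 0.72 [562.67  74.8   70.89]
scene short_peg_tip 0.51 [563.55  76.69  74.09]
t 22.05 q [0.05 1.05 1.15 0.16 2.16 1.71] tcp [544.96  77.32 142.12] z [-0.93  0.09 -0.35] y [-0.1 -1.   0. ] f [-0.93 -0.51 -0.03] w 50.06390973436829 grasp [562.71  75.62 148.68]
```

View pics/side15c.png

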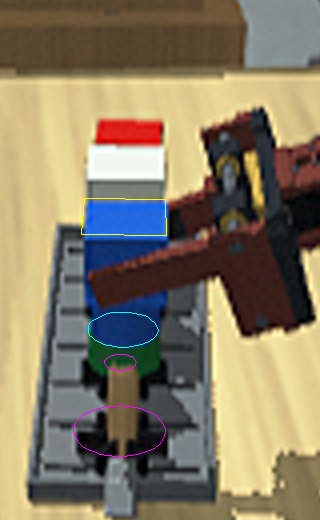

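View pics/scene15c.png

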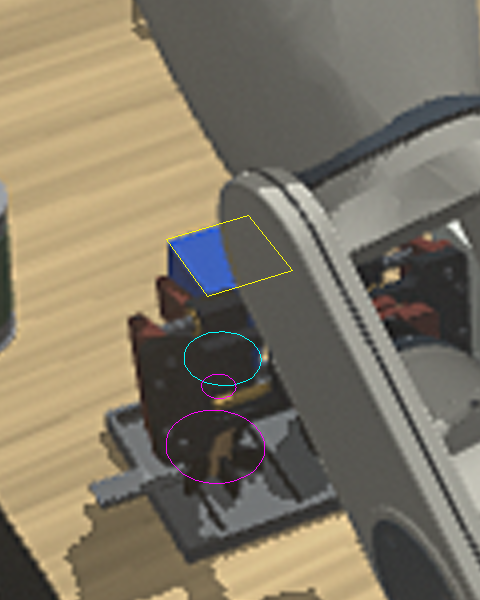

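Predicted and seen poses agree again. Lowering the blue bottle.

Emit:
carry_out(
  targets=[
    [[0,0,0],[-0.6,0,-8],35],
    [[0,0,0],[-1,0,-18],35],
    [[0,0,0],[-1,0,-28],35],
    [[0,0,0],[-1,0,-38],35],
    [[0,0,0],[-1,0,-48],35],
    [[0,0,0],[-1,0,-56],35],
    [[0,0,0],[-1,0,-62],35],
    [[0,0,0],[-1,0,-66],35],
    [[0,0,0],[-1,0,-68],35],
    [[0,0,0],[-1,0,-68],35],
  ],
)

```text
t: 22.88
ee_pos: [543.7, 77.2, 73.4]
orientation: [-2.529, 0.123, 1.767]
ft_force: [-0.4, -0.3, -1.2]
width: 50.1
```

Emit:
carry_out(
  targets=[
    [[0,0,0],[0,0,-1],35],
    [[0,0,0],[0,0,-2],35],
    [[0,0,0],[0,0,-2],35],
  ],
)

```text
t: 23.13
ee_pos: [544.0, 77.3, 72.0]
orientation: [-2.53, 0.122, 1.766]
ft_force: [-0.8, -0.0, -0.0]
width: 49.9
```

```bash
python3 -c "
from mv import *
st()
"
```

```text
t 23.1333 q [0.05 1.14 1.13 0.15 2.09 1.7 ] tcp [543.99  77.27  72.  ] z [-0.93  0.09 -0.35] y [-0.1 -1.   0. ] f [-0.79 -0.04 -0.04] w 49.90448470407704 grasp [561.74  75.57  78.55]
```

Emit:
carry_out(
  targets=[
    [[0,0,0],[0,0,-1],35],
    [[0,0,0],[0,0,-2],35],
    [[0,0,0],[0,0,-2],35],
  ],
)

```text
t: 23.38
ee_pos: [543.8, 77.3, 69.7]
orientation: [-2.53, 0.123, 1.766]
ft_force: [-0.5, 0.2, -0.5]
width: 49.9
```

Emit:
carry_out(
  targets=[
    [[0,0,0],[0,0,-1],35],
    [[0,0,0],[0,0,-1],35],
  ],
)

```text
t: 23.55
ee_pos: [543.8, 77.2, 68.6]
orientation: [-2.53, 0.123, 1.766]
ft_force: [-0.4, -0.2, -0.2]
width: 49.7
```

Emit:
carry_out(
  targets=[
    [[0,0,0],[0,0,-1],35],
    [[0,0,0],[0,0,-1],35],
  ],
)

```text
t: 23.72
ee_pos: [543.8, 77.2, 67.6]
orientation: [-2.53, 0.123, 1.767]
ft_force: [-0.6, 0.2, -1.0]
width: 49.8
```

Emit:
carry_out(
  targets=[
    [[0,0,0],[0,0,-1],35],
    [[0,0,0],[0,0,-1],35],
  ],
)

```text
t: 23.88
ee_pos: [543.8, 77.2, 66.6]
orientation: [-2.53, 0.123, 1.767]
ft_force: [-0.3, -0.0, -1.1]
width: 49.9
```

Emit:
carry_out(
  targets=[
    [[0,0,0],[0,0,-0.8],35],
    [[0,0,0],[0,0,-0.8],35],
  ],
)

```text
t: 24.05
ee_pos: [543.9, 77.2, 66.3]
orientation: [-2.529, 0.122, 1.767]
ft_force: [-1.0, -0.2, 2.3]
width: 49.9
```

Contact at grasp z of 72.9 mm, which matches a seated rim. Releasing.

Emit:
carry_out(
  targets=[
    [[0,0,0],[0,0,0],55],
    [[0,0,0],[0,0,0],59],
    [[0,0,0],[0,0,0],63],
    [[0,0,0],[0,0,0],67],
    [[0,0,0],[0,0,0],70],
    [[0,0,0],[0,0,0],70],
    [[0,0,0],[0,0,0],70],
  ],
)

```text
t: 24.63
ee_pos: [543.8, 77.2, 65.9]
orientation: [-2.53, 0.123, 1.766]
ft_force: [-0.1, -0.9, -0.9]
width: 70.4
```

```bash
python3 -c "
from mv import *
st();m=cam('side');snap('side','s16');im=cv2.imread('pics/s16.png');cv2.imwrite('pics/s16c.png',cv2.resize(im[90:240,200:350],None,fx=4,fy=4))
for q in ('short_bottle_center','short_bottle_mouth'):
    for d in place_of(q,'side')[:1]: print(q,round(d['confidence'],2),toworld(d['point'],m))
"
```

```text
t 24.6333 q [0.05 1.15 1.12 0.15 2.08 1.7 ] tcp [543.83  77.24  65.94] z [-0.93  0.09 -0.34] y [-0.1 -1.   0. ] f [-0.08 -0.9  -0.91] w 70.38316745597004 grasp [561.58  75.54  72.49]
short_bottle_center 0.95 [562.27  77.29  58.97]
short_bottle_mouth 0.77 [561.78  76.25  23.41]
```

View pics/s16c.png

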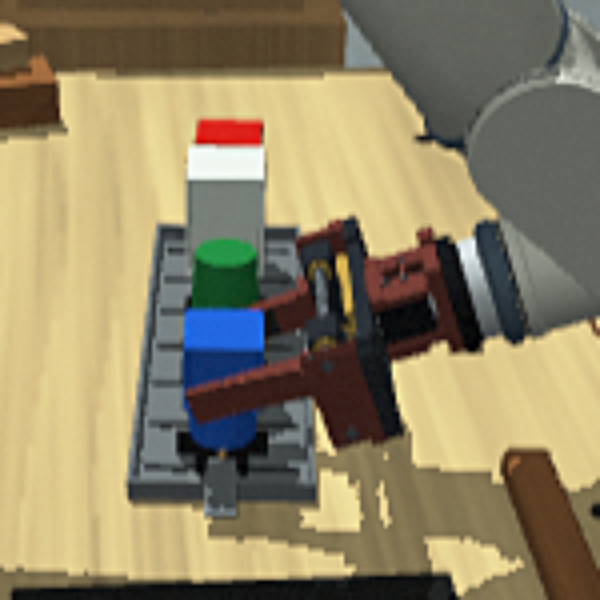

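The blue bottle is seated and upright, with its rim at z of about 23. Backing out.

Emit:
carry_out(
  targets=[
    [[0,0,0],[9.4,-0.9,3.4],70],
    [[0,0,0],[23.5,-2.2,8.5],70],
    [[0,0,0],[42.3,-4,15.3],70],
    [[0,0,0],[65.8,-6.3,23.8],70],
    [[0,0,0],[89.3,-8.5,32.3],70],
    [[0,0,0],[112.8,-10.8,50],70],
    [[0,0,0],[120,-11,80],70],
    [[0,0,0],[120,-11,115],70],
    [[0,0,0],[120,-11,150],70],
    [[0,0,0],[120,-11,180],70],
  ],
)

```text
t: 25.62
ee_pos: [664.0, 66.1, 247.9]
orientation: [-2.53, 0.122, 1.766]
ft_force: [0.6, 0.2, 0.2]
width: 69.8
```

Emit:
carry_out(
  targets=[
    [[0,0,0],[0,-30,10],70],
    [[0,0,0],[0,-60,20],70],
    [[0,0,0],[0,-90,30],70],
    [[0,0,0],[0,-120,40],70],
    [[0,0,0],[0,-150,40],70],
    [[0,0,0],[0,-180,40],70],
    [[0,0,0],[0,-200,40],70],
    [[0,0,0],[0,-200,40],70],
    [[0,0,0],[0,-200,40],70],
  ],
)

```text
t: 26.37
ee_pos: [663.6, -134.8, 285.7]
orientation: [-2.528, 0.125, 1.766]
ft_force: [-0.9, 0.7, 0.0]
width: 70.1
```

```bash
python3 -c "
from mv import *
for n in ('scene','side'):
  m=cam(n);snap(n,n+'17')
  for q in ['tall_bottle_center','tall_bottle_mouth','short_bottle_center','short_bottle_mouth','drying_bottle_center','drying_cup_center','mallet_center','tin_center']:
    for d in place_of(q,n)[:1]: print(n,q,round(d['confidence'],2),toworld(d['point'],m))
st()
im=cv2.imread('pics/scene17.png');cv2.imwrite('pics/scene17c.png',cv2.resize(im[120:260,220:420],None,fx=4,fy=4))
"
```

```text
scene tall_bottle_mouth 0.85 [579.64 262.61  21.38]
scene drying_bottle_center 0.65 [586.79 347.15  66.69]
scene drying_cup_center 0.47 [568.89 167.01  62.85]
scene mallet_center 0.86 [ 733.3  -279.4    41.87]
side tall_bottle_center 0.92 [585.52 257.63  76.15]
side short_bottle_center 0.61 [560.42  77.88  57.6 ]
side short_bottle_mouth 0.57 [560.23  75.29  20.41]
side drying_cup_center 0.86 [574.59 169.71  64.85]
side mallet_center 0.84 [ 736.89 -273.51   43.81]
side tin_center 0.93 [368.74   0.44  47.39]
t 27.2667 q [-0.18  1.11  0.65 -0.15  2.59  1.41] tcp [ 663.82 -133.83  285.98] z [-0.93  0.09 -0.34] y [-0.1 -1.   0. ] f [ 0.74 -0.67 -0.55] w 70.18347259788807 grasp [ 681.57 -135.53  292.53]
```

View pics/scene17c.png

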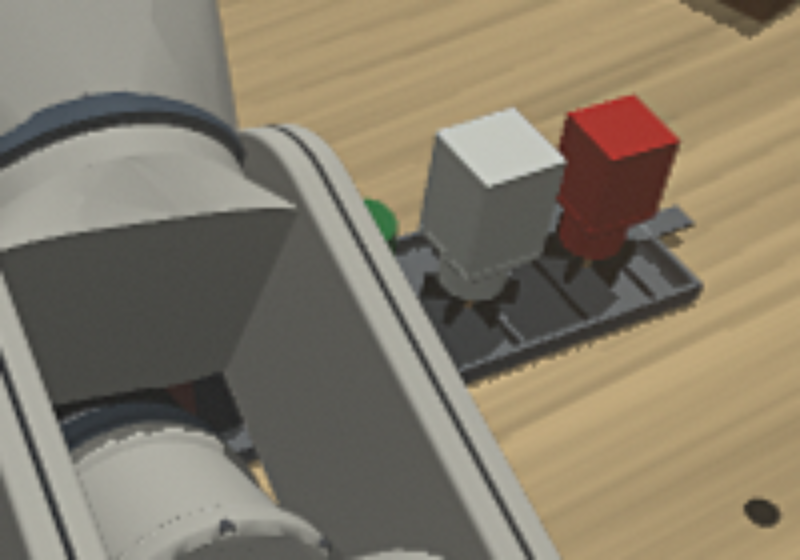

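View pics/side17.png

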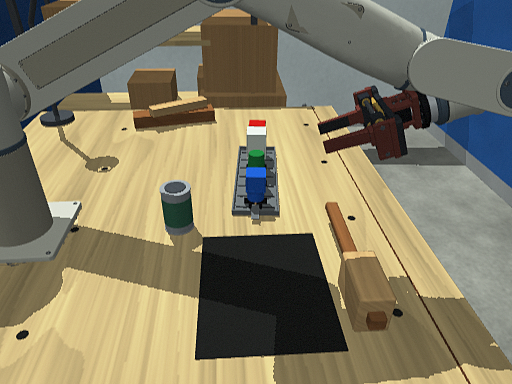

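Both bottles stand upside down with their rims at the feet (z of about 21 and 20–23). The other objects read where they started, and the arm is clear. Handing in.

```bash
python3 -c "
from mv import *
print(order.close_job());print(monitor.get_obs()['t'])"
```

```text
the job is handed in; nothing more can be done
None
the job is handed in; nothing more can be done
```

The white and blue bottles are both upside down on their pegs and released, and I handed the job in at about 27 s of the 72 s allowed. The system gave no verdict.

- **Tall white bottle:** I lowered it onto the tall free peg until I felt light contact, about 4 N. The last camera reading put its rim at z of about 21 mm (the foot top is at 22 mm) and about 4 mm from the peg's axis. It looks straight in both views.
- **Short blue bottle:** it went onto the short free peg the same way, with about 3 N at contact. Its rim read z = 23 and 20 mm in two readings, 1 to 3 mm from the axis, and it looks straight from the side camera. The arm hid it from the scene camera in the last picture, so only the side camera confirmed it at the end.
- **Other objects:** in the final pictures the cup, mallet and tin, plus the red bottle from the scene camera only, read within about 7 mm of their starting points, which is roughly the measurement error. The arm ended about 0.2 m away, touching nothing.

Two checks disagreed along the way. The wrist-camera overlay for the blue bottle was about 5 mm off the first estimate, so I used an averaged position. The first guess of the distance from grip to rim on the tall bottle was about 2 mm too long, and the contact force settled it.

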